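Meter toothpick boxes from the tilt bin into the table caddies

TASK

Turn the red turnbutton off the green tilt bin, then raise the bin by its black bar, slowly, until the first toothpick box slides out onto the run-out lane, and meter out one box for each table caddy on the counter and not one more. Let the bin back down to rest and turn the turnbutton back over its brass tab, and put one of the boxes in the pocket of each caddy. Leave the other things on the counter where they are.

Things in the scene. Friction and masses are not known exactly. Their poses are not given: they have to be found in the camera images.
- stand: Fixed grey base of the tilt bin and its run-out lane. Origin on the counter below the bin's lip. The bin reaches 305 mm along +y from the lip (51 mm wide, walls up to 100 mm above the counter); the lane runs along -y. x points across, away from the turnbutton.
- lane_stop (a point): Middle of the lane's floor at its low end, 15 mm above the counter, against the stop. The slippery steel lane is 196 mm long, 46 mm wide inside, walls only 8 mm above its floor, and slopes down 15 degrees from the lip (66 mm above the counter) to here. Boxes let out slide down and queue against the stop, long side along the lane; room for three.
- bin_hinge (a point): Middle of the bin's hinge, 70 mm above the counter, at the lip; the hinge axis is the stand's x axis.
- bin (a joint): Tilt of the bin, rad: 0 at rest, growing as the bar end rises, to 0.6. Damped; sinks back to 0 when let go. Raising the bar takes about 5 N. The polished floor is crowned, 4 degrees (0.07 rad) less steep below each box than below the one before, so boxes slide out one at a time: the first at about 0.18 to 0.33 rad (friction varies), each next about 0.07 rad later.
- bin_bar (a point): Middle of the bin's black handle bar: a round bar 12 mm thick and about 80 mm long, parallel to the stand's x axis, 270 mm along +y from the hinge and 85 mm above it when the bin is at rest. About 50 mm free below it.
- latch (a joint): Turnbutton angle, rad: 0 = its brass blade lies across the bin's brass tab and locks the bin down (blade along the stand's +x); it turns about a vertical axis, counter-clockwise from above, up to 1.5 = blade along the stand's +y, bin free (free from about 1.2). It stays where it is left. Close it only with the bin down.
- latch_fin (a point): Middle of the red fin on the turnbutton, on the turning axis: fin 56 mm long (along the blade), 10 mm thick, 24 mm high; its top is 12 mm above this point, and the brass blade lies from 12 to 22 mm below it, reaching 52 mm out from the axis. The turnbutton stands on a post beside the bin.
- box1_mid (a point): Cardboard toothpick box, red with a cream band, 40 (x) x 58 (y) x 36 (z) mm, 60 g; the five are alike. They start in single file in the bin, box1 next to the lip, then box2 to box5 towards the handle. This point is the middle of the box; its axes are the box's axes.
- box2_mid (a point): Cardboard toothpick box, red with a cream band, 40 (x) x 58 (y) x 36 (z) mm, 60 g; the five are alike. They start in single file in the bin, box1 next to the lip, then box2 to box5 towards the handle. This point is the middle of the box; its axes are the box's axes.
- box3_mid (a point): Cardboard toothpick box, red with a cream band, 40 (x) x 58 (y) x 36 (z) mm, 60 g; the five are alike. They start in single file in the bin, box1 next to the lip, then box2 to box5 towards the handle. This point is the middle of the box; its axes are the box's axes.
- box4_mid (a point): Cardboard toothpick box, red with a cream band, 40 (x) x 58 (y) x 36 (z) mm, 60 g; the five are alike. They start in single file in the bin, box1 next to the lip, then box2 to box5 towards the handle. This point is the middle of the box; its axes are the box's axes.
- box5_mid (a point): Cardboard toothpick box, red with a cream band, 40 (x) x 58 (y) x 36 (z) mm, 60 g; the five are alike. They start in single file in the bin, box1 next to the lip, then box2 to box5 towards the handle. This point is the middle of the box; its axes are the box's axes.
- caddy1: Chrome table caddy with a turquoise pocket floor (2 or 3 of the three are present), 148 x 66 mm, 0.55 kg, loose. Origin on its underside below the centre of an empty pocket, 76 (x) x 60 (y) mm inside, floor at 4 mm, thin walls to 16 mm above the origin; it holds one box, 58 mm side along x. A white toothpick cup, 54 mm wide, to 59 mm high, is fixed to it, centred 74 mm from the origin along +x.
- caddy2: Chrome table caddy with a turquoise pocket floor (2 or 3 of the three are present), 148 x 66 mm, 0.55 kg, loose. Origin on its underside below the centre of an empty pocket, 76 (x) x 60 (y) mm inside, floor at 4 mm, thin walls to 16 mm above the origin; it holds one box, 58 mm side along x. A white toothpick cup, 54 mm wide, to 59 mm high, is fixed to it, centred 74 mm from the origin along +x.
- caddy3: Chrome table caddy with a turquoise pocket floor (2 or 3 of the three are present), 148 x 66 mm, 0.55 kg, loose. Origin on its underside below the centre of an empty pocket, 76 (x) x 60 (y) mm inside, floor at 4 mm, thin walls to 16 mm above the origin; it holds one box, 58 mm side along x. A white toothpick cup, 54 mm wide, to 59 mm high, is fixed to it, centred 74 mm from the origin along +x.
- sugar_lid: Bystander: stainless sugar pourer lid, 72 mm wide, 42 mm high; leave it.
- key: Bystander: heavy brass dispenser key, 130 mm long, lying flat; leave it.
- pick_cup: Bystander: white porcelain cup, 56 mm wide, 65 mm high; leave it.
- pourer: Bystander: glass sugar jar with a steel cap, 72 mm wide, 140 mm high; leave it.
Mind the look-alikes: they are no part of the job. Leave any turquoise look-alike of the part that bears box2_mid alone.

How it is judged:
By the outcome, as a careful person would: the job done as asked, in the order asked, and still so for the second after the job is handed in, with the robot touching nothing.
Of caddy1, caddy2, caddy3 only 2 to 3 are there at a start; the rules pass over those that are not, and their reading is None.
At some moment in a run one of caddy1, caddy2, caddy3 may be knocked a few centimetres aside while the robot is not near it.
Once in a run the grip may slacken for a moment while it holds something.
It also fails if it takes over 200 s, if anything falls off the work surface, if the arm or the gripper's body presses on something with over 40 N, if the wrist force passes 120 N, or if a joint passes its speed limit or range.

ROBOT

A 7-joint arm with a two-finger parallel gripper is mounted at the origin on the work surface. World frame = base frame: x ahead of the robot, y to its left, z up, the work surface at z = 0. Lengths are in m, angles in rad, forces in N, time in s.
With the tool pointing down it reaches from about 0.4 to 0.85 m from the base axis. Payload 10.4 kg.
Tool frame: the origin (TCP) lies where the fingers leave the gripper's body, on its centre line; the fingertips stand 70 mm ahead of it and the grasp point (between the pads) lies r.grip_depth ahead of it (r.grip_depth is the distance from the TCP to the grasp point, in m); z points along the fingers, y is the direction in which the jaws open and shut (so a half turn about z gives the same grasp; the last joint's range is limited). The gripper opens to 87 mm and grips with 3 to 60 N. Pads are 19 mm wide; open, the fingers measure 117 mm over their backs; the gripper's body (75 mm by 190 mm) begins 51 mm behind the grasp point.
Start: joints at [1.207, 0.332, -0.065, 1.46, 0.022, 1.35, -0.088], TCP at [0.209, -0.589, 0.292] pointing down, gripper open.
Joint ranges: [-2.6, 2.6], [-0.5, 2.12], [-1.47, 1.34], [0.16, 2.42], [-1.27, 4.41], [0.06, 2.06], [-2.6, 2.6]. Speed limits (rad/s): [2.22, 2.22, 2.79, 2.79, 3.14, 3.14, 3.14].

INTERFACE

Orientations are given as a unit quaternion [x, y, z, w].
In Python, from bench import monitor, viewer, workorder, nets, r gives the robot as it stands.
- The arm moves only by the tool drive_tool, never from a script. Its argument "plan" is a list of rows, each an object of numbers: "rx", "ry", "rz": the turn, a rotation vector about the tool's x, y, z in units of 360 degrees (1.0 is 360 degrees); "x", "y", "z": the shift along the tool's x, y, z in units of 1000 mm (1.0 is 1000 mm); "fingers": the opening, from 0 (shut) to 1 (fully open). In form: [{"rx": .., "ry": .., "rz": .., "x": .., "y": .., "z": .., "fingers": ..}, ...]. A call has 1 to 12 rows; each row is the pose to reach, as a shift and turn from the pose commanded when the call began, along the tool's axes at that moment, turning the shorter way round; what a row does not reach only later rows make up. A row lasts 1/8 s, in which the tool goes at most 62.5 mm and 10.7 degrees, less where a joint would pass 70% of its speed; a pose out of reach is approached as far as the arm can. A call with a number of a shift or a turn outside -1 to 1 is refused whole. A call with a gripper value outside its range is refused whole. The fingers move at their own pace and stop on an object; "squeeze" is the grip in N (left out, the last holds). Time passes only in rows, so rows that repeat a pose let the fingers close. It gives the time, the measured TCP pose, the force and the opening at its end, in the units of the state.
- monitor.read_state(): the state, without advancing time (a new reading comes with each control period).
- viewer.camera(name): name is "scene" or "top" or "wrist"; returns a dict with "color" (384x512x3 uint8, red, green, blue), "depth" (384x512 float32, m along the optical axis (not along the pixel's ray), 0 where there is no reading), "camera_matrix" (3x3 intrinsics, pixels), "xyz" and "rotation" of the camera in the world. Camera axes: x right, y down, z forward; pixel columns grow to the right and rows downward; lengths in m; the calibration is good to about 2 mm. The wrist camera is an equidistant fisheye: a pixel r from the principal point sees the ray r / f radians off the axis. A picture is of the moment at which its call begins.
- workorder.close_job(): hands the job in, once; it reports no verdict.
Trained networks look in the newest picture that a camera, given by its name, has taken for a name from the list of things; names that differ only in an ending like _2 or _b are one class to them, and where a whole thing is asked for, a point or a joint stands for the part that bears it (a point fixed in the world has none). Each returns a list of dicts, best first, with "confidence" (0 to 1); they miss things now and then, are a little off and sometimes report something else, mostly with a low value. They report only what shows in the picture. A call takes as long as a camera call. They do not tell look-alikes from the thing itself.
- nets.find_in(label, camera): "centre" ([x, y, z] in m, in world coordinates, good to about 4 mm: the middle of the surface that is visible of it).
- nets.regions_of(label, camera): "region" (384x512 bool, what is visible of it).
The state is a dict: "time": time; "joint_positions": joint angles; "joint_vel": joint speeds; "joint_torque": joint torques, N m; "ee_pos": TCP position; "eef_rot": TCP orientation; "ft_force": force on the tool from outside, world axes, zero at the start; "torque": the same for the moment, N m; "width": finger opening in m.
Only numpy, scipy, OpenCV 4.12 (cv2) and the standard library are available. Lean on these libraries where they do the work, as an engineer would, in place of code of your own. Each camera call takes 0.05 s, during which the arm holds its last target.

## Working session

There is one attempt and no reset: what is moved stays moved. The work goes in short steps, Python scripts to look and compute and a tool call to move; the robot and the scene stay as the last step left them, time stands still between calls to the robot, and variables do not carry over. Pictures are saved under pics/ and viewed, and the job is handed in when it is done.

Besides the shell and the picture viewer there is one more tool, called after "Call:" in YAML: its name, and indented under it one key for each argument. drive_tool: Moves the arm, as the interface text tells. Its arguments: {"type":"object","properties":{"plan":{"type":"array","items":{"type":"object","properties":{"rx":{"type":"number","minimum":-1,"maximum":1},"ry":{"type":"number","minimum":-1,"maximum":1},"rz":{"type":"number","minimum":-1,"maximum":1},"x":{"type":"number","minimum":-1,"maximum":1},"y":{"type":"number","minimum":-1,"maximum":1},"z":{"type":"number","minimum":-1,"maximum":1},"fingers":{"type":"number"}}}},"squeeze":{"type":"number"}},"required":["plan"]}

```bash
ls; mkdir -p pics; python3 - <<'E'
from bench import monitor, viewer, workorder, nets, r
import cv2,numpy as np
s=monitor.read_state();print(s, r.grip_depth)
for n in("scene","top"):
    c=viewer.camera(n);cv2.imwrite(f"pics/{n}0.png",cv2.resize(c["color"][:,:,::-1],None,fx=1.5,fy=1.5));print(n,c["xyz"],c["rotation"],c["camera_matrix"])
    for l in["stand","latch_fin","bin","bin_bar","box1_mid","caddy1","key","sugar_lid","pick_cup","pourer"]:
        print(l,[(np.round(d["centre"],3).tolist(),round(d["confidence"],2)) for d in nets.find_in(l,n)])
E
```

```text
pics
{'time': 0.0, 'joint_positions': array([ 1.20740852,  0.33290789, -0.06470681,  1.46094902,  0.02155545,
        1.34989707, -0.08849269]), 'joint_vel': array([ 7.77026778e-05, -4.22660333e-04, -2.16797715e-03,  1.12561485e-03,
        9.00550870e-04,  8.46787595e-04,  1.18939802e-03]), 'joint_torque': array([-3.76840708e-04, -6.23252892e+01,  2.43697374e-02, -3.89902818e+01,
       -6.12728647e-02,  3.96821124e-02,  1.45487384e-04]), 'ee_pos': array([ 0.20880994, -0.5887777 ,  0.2914277 ]), 'eef_rot': array([ 9.85515655e-01,  1.69582883e-01, -1.35306884e-04, -7.21579640e-04]), 'ft_force': array([ 0.60466724,  1.0018114 , -0.12595899]), 'torque': array([ 0.01699247, -0.03884015,  0.03354132]), 'width': 0.08703094506761533} 0.051
scene [1.1684535 0.4593192 0.792395 ] [ 0.42693708  0.80165225 -0.37402709 -0.18756901] [[383.63293312   0.         258.77387608]
 [  0.         383.63293312 194.88321509]
 [  0.           0.           1.        ]]
stand [([0.52, 0.225, 0.044], 0.72), ([0.512, 0.294, 0.08], 0.27)]
latch_fin [([0.431, 0.259, 0.111], 0.59), ([0.655, -0.252, 0.008], 0.21)]

[... 599 characters left out ...]
557]
 [  0.         407.34024589 196.42331492]
 [  0.           0.           1.        ]]
stand [([0.484, 0.109, 0.034], 0.75)]
latch_fin [([0.415, 0.252, 0.122], 0.7)]
bin [([0.47, 0.322, 0.101], 0.68), ([0.383, 0.014, 0.01], 0.64)]
bin_bar [([0.471, 0.317, 0.1], 0.63), ([0.413, 0.259, 0.118], 0.52)]
box1_mid [([0.498, 0.133, 0.107], 0.76)]
caddy1 [([0.539, -0.446, 0.003], 0.64), ([0.634, -0.257, 0.008], 0.55), ([0.482, 0.315, 0.103], 0.32)]
key [([0.385, 0.015, 0.016], 0.81)]
sugar_lid [([0.387, -0.114, 0.025], 0.78), ([0.414, 0.256, 0.121], 0.29)]
pick_cup [([0.726, -0.092, 0.036], 0.58), ([0.631, -0.257, 0.005], 0.25)]
pourer [([0.719, 0.097, 0.137], 0.83), ([0.496, 0.134, 0.108], 0.37)]
```

View pics/scene0.png

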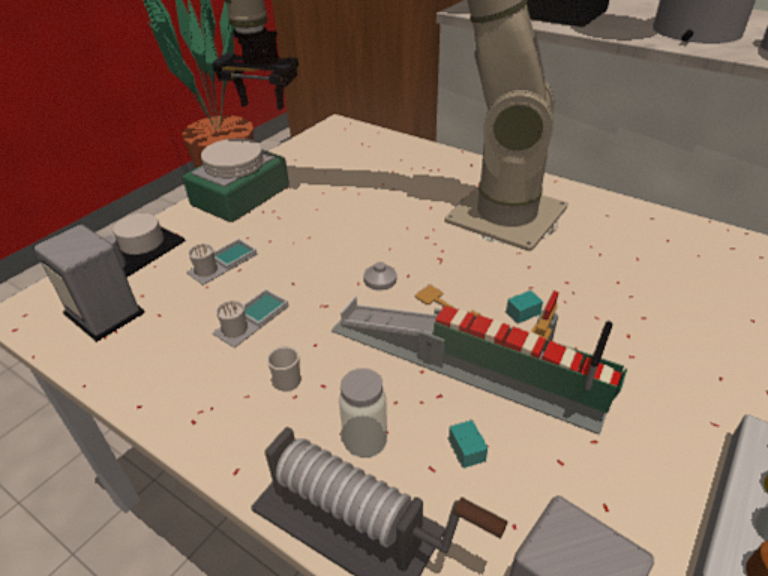

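View pics/top0.png

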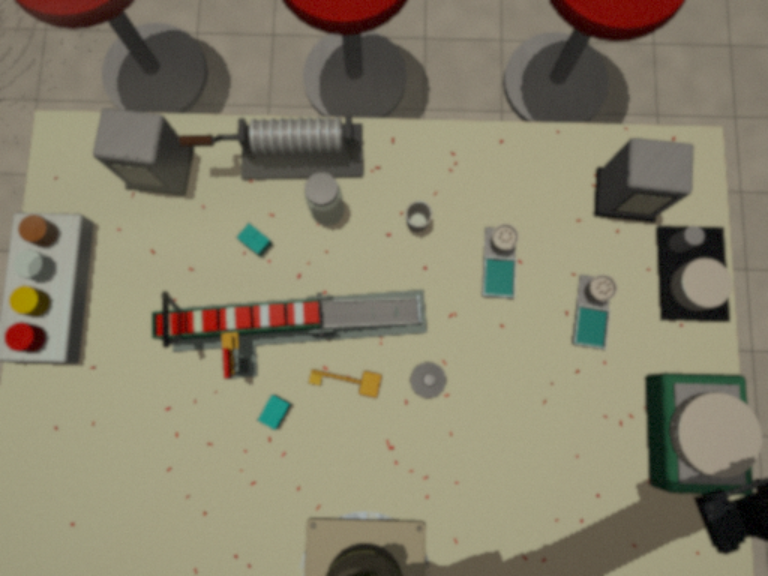

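```bash
cat > h.py <<'E'
from bench import monitor, viewer, workorder, nets, r
import cv2,numpy as np
from scipy.spatial.transform import Rotation as R
def cloud(c):
    K=c["camera_matrix"];d=c["depth"];v,u=np.mgrid[:384,:512]
    p=np.stack([(u-K[0,2])/K[0,0]*d,(v-K[1,2])/K[1,1]*d,d],-1)
    q=c["rotation"];M=R.from_quat(q).as_matrix() if np.size(q)==4 else np.array(q)
    return p@M.T+c["xyz"]
def show(c,name,box=None,f=1.5):
    im=c["color"][:,:,::-1]
    if box:u0,v0,u1,v1=box;im=im[v0:v1,u0:u1]
    cv2.imwrite("pics/"+name,cv2.resize(im,None,fx=f,fy=f,interpolation=cv2.INTER_CUBIC))
def rect(P):
    (cx,cy),(w,h),a=cv2.minAreaRect((P[:,:2]*1000).astype(np.float32))
    return np.round([cx,cy,w,h,a],1)
E
python3 - <<'E'
from h import *
c=viewer.camera("top");P=cloud(c);np.savez("top0.npz",P=P,c=c["color"])
hsv=cv2.cvtColor(c["color"],cv2.COLOR_RGB2HSV);H,S,V=hsv[...,0],hsv[...,1],hsv[...,2]
z=P[...,2];x=P[...,0];y=P[...,1]
print("table z",np.median(z[(abs(x-.3)<.03)&(abs(y+.2)<.05)]))
# caddy turquoise
t=((H>80)&(H<95)&(S>110)).astype(np.uint8)
n,lab,st,ce=cv2.connectedComponentsWithStats(t)
for i in range(1,n):
    if st[i,4]>60:
        m=lab==i;print("turq",ce[i],st[i,4],rect(P[m]),np.median(z[m]))
red=(((H<8)|(H>172))&(S>150)&(z>.05)&(x>.25)&(x<.65)&(y>.0)&(y<.5)).astype(np.uint8)
n,lab,st,ce=cv2.connectedComponentsWithStats(red)
for i in range(1,n):
    if st[i,4]>20:
        m=lab==i;print("red",ce[i],st[i,4],rect(P[m]),np.round(np.percentile(z[m],[5,50,95]),3))
m=(V<60)&(z>.13)&(x>.35)&(x<.65)&(y>.2)&(y<.5)
print("bar",m.sum(),rect(P[m]),np.percentile(z[m],[5,50,95]))
m=(z>.008)&(z<.025)&(x>.4)&(x<.6)&(y>-.1)&(y<.1)
for a,b in[(.01,.02),(.02,.03),(.03,.045),(.045,.06)]:
    m=(z>a)&(z<b)&(x>.42)&(x<.58)&(y>-.1)&(y<.2);print(a,m.sum(),rect(P[m]) if m.sum()>10 else 0)
show(c,"topcrop.png",(95,180,295,270),4)
E
```

```text
table z 0.000525506418448396
turq [168.94090909 159.25909091] 220 [662.3 245.7  55.6  36.6  52.3] 0.03712378322072518
turq [332.62096774 184.25268817] 372 [ 602.9 -261.8   53.5   70.1   86.5] 0.005051855291126506
turq [394.04188482 217.53141361] 382 [ 451.5 -249.7   78.2  483.6   14.8] 0.0046351165479259215
turq [182.44318182 274.1969697 ] 264 [344.5  97.9  59.2 241.   17.3] 0.036535843966388426
red [207.40875912 208.29927007] 137 [505.4 111.9  40.5  25.8   5.1] [0.103 0.108 0.112]
red [187.01435407 209.79425837] 209 [498.8 167.8  38.9  42.5   5.4] [0.085 0.111 0.115]
red [164.54589372 211.27536232] 207 [492.7 231.7  39.   43.    5.9] [0.097 0.111 0.115]
red [142.05607477 213.02803738] 214 [487.9 295.6  42.8  42.7   7.4] [0.097 0.106 0.111]
red [106.2        216.30666667] 75 [474.3 389.1  51.4  42.4   6. ] [0.084 0.089 0.163]
red [120.46976744 214.8744186 ] 215 [481.5 358.7  46.8  45.1  11.4] [0.09  0.097 0.103]
red [150.72972973 242.06756757] 74 [404.  259.2  49.4   9.4   6.9] [0.127 0.136 0.139]
bar 123 [478.  366.9  93.1  10.    5.4] [0.14646976 0.15996378 0.16389261]
0.01 148 [510.3  50.8  87.2 296.2   5.8]
0.02 218 [511.7   1.5  53.5 194.    8.6]
0.03 364 [507.4  42.3  58.  279.8   8.8]
0.045 407 [509.9  53.   66.8 300.3   7.7]
```

View pics/topcrop.png

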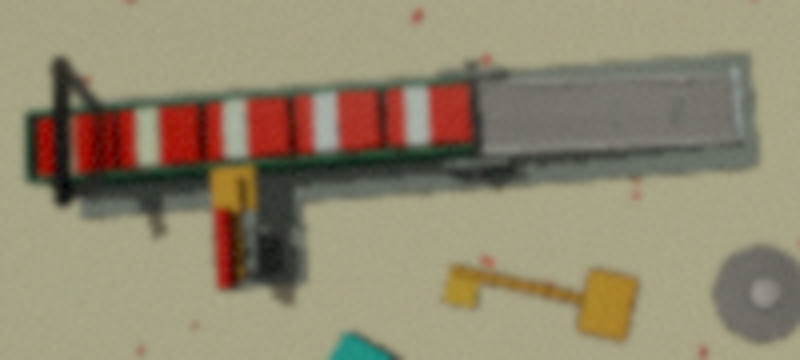

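```bash
cat >> h.py <<'E'
def yawq(yaw_deg,tilt=None):
    # tool x along yaw, z down
    a=np.radians(yaw_deg);x=np.array([np.cos(a),np.sin(a),0]);z=np.array([0,0,-1.])
    return np.stack([x,np.cross(z,x),z],1)
def rel(*targets,s=None,p0=None,R0=None):
    s=s or monitor.read_state()
    p=s["ee_pos"] if p0 is None else np.array(p0);M=R.from_quat(s["eef_rot"]).as_matrix() if R0 is None else R0
    for t,Mt in targets:
        d=M.T@(np.array(t)-p);rv=R.from_matrix(M.T@Mt).as_rotvec()/(2*np.pi)
        print("xyz",np.round(d,4),"r",np.round(rv,4))
def st():
    s=monitor.read_state();M=R.from_quat(s["eef_rot"]).as_matrix()
    print("t",round(s["time"],2),"p",np.round(s["ee_pos"],4),"yawx",round(np.degrees(np.arctan2(M[1,0],M[0,0])),2),"z",np.round(M[:,2],3),"w",round(s["width"],4),"F",np.round(s["ft_force"],1),"j7",round(s["joint_positions"][6],2));return s,M
E
python3 - <<'E'
from h import *
st()
rel(((.45,-.35,.30),yawq(5.2)),((.5,-.05,.30),yawq(5.2)),((.404,.259,.30),yawq(5.2)))
E
```

```text
t 1.15 p [ 0.2089 -0.5891  0.2923] yawx 19.52 z [ 0. -0. -1.] w 0.0874 F [-0.5  0.2  0.3] j7 -0.09
xyz [ 0.3071 -0.1447 -0.0077] r [ 0.     -0.      0.0398]
xyz [ 0.4545 -0.4108 -0.0077] r [ 0.     -0.      0.0398]
xyz [ 0.4673 -0.7341 -0.0078] r [ 0.     -0.      0.0398]
```

Call:
drive_tool:
  plan:
    - {"x":0.307,"y":-0.145,"z":-0.008,"rz":0.04}
    - {"x":0.307,"y":-0.145,"z":-0.008,"rz":0.04}
    - {"x":0.307,"y":-0.145,"z":-0.008,"rz":0.04}
    - {"x":0.307,"y":-0.145,"z":-0.008,"rz":0.04}
    - {"x":0.307,"y":-0.145,"z":-0.008,"rz":0.04}
    - {"x":0.4545,"y":-0.411,"z":-0.008,"rz":0.04}
    - {"x":0.4545,"y":-0.411,"z":-0.008,"rz":0.04}
    - {"x":0.4545,"y":-0.411,"z":-0.008,"rz":0.04}
    - {"x":0.4545,"y":-0.411,"z":-0.008,"rz":0.04}
    - {"x":0.4545,"y":-0.411,"z":-0.008,"rz":0.04}
    - {"x":0.4545,"y":-0.411,"z":-0.008,"rz":0.04}
    - {"x":0.467,"y":-0.5,"z":-0.008,"rz":0.04}

```text
validation failed for argument at $.pl...
```

```bash
python3 - <<'E'
from h import *
st()
rel(((.404,.239,.29),yawq(5.2)))
E
```

```text
t 1.15 p [ 0.2089 -0.5891  0.2923] yawx 19.52 z [ 0. -0. -1.] w 0.0874 F [-0.5  0.2  0.3] j7 -0.09
xyz [ 0.4606 -0.7153  0.0022] r [ 0.     -0.      0.0398]
```

Call:
drive_tool:
  plan:
    - {"rx":0,"ry":0,"rz":0.04,"x":0.307,"y":-0.145,"z":-0.008,"fingers":1}
    - {"rx":0,"ry":0,"rz":0.04,"x":0.307,"y":-0.145,"z":-0.008,"fingers":1}
    - {"rx":0,"ry":0,"rz":0.04,"x":0.307,"y":-0.145,"z":-0.008,"fingers":1}
    - {"rx":0,"ry":0,"rz":0.04,"x":0.307,"y":-0.145,"z":-0.008,"fingers":1}
    - {"rx":0,"ry":0,"rz":0.04,"x":0.307,"y":-0.145,"z":-0.008,"fingers":1}
    - {"rx":0,"ry":0,"rz":0.04,"x":0.455,"y":-0.411,"z":-0.008,"fingers":1}
    - {"rx":0,"ry":0,"rz":0.04,"x":0.455,"y":-0.411,"z":-0.008,"fingers":1}
    - {"rx":0,"ry":0,"rz":0.04,"x":0.455,"y":-0.411,"z":-0.008,"fingers":1}
    - {"rx":0,"ry":0,"rz":0.04,"x":0.455,"y":-0.411,"z":-0.008,"fingers":1}
    - {"rx":0,"ry":0,"rz":0.04,"x":0.455,"y":-0.411,"z":-0.008,"fingers":1}
  squeeze: 30

```text
time: 2.4
ee_pos: [0.497, -0.0634, 0.3006]
eef_rot: [0.999, 0.045, 0.0, 0.0]
ft_force: [0.7, 0.3, 0.2]
width: 0.0869
```

```bash
python3 - <<'E'
from h import *
st()
rel(((.404,.239,.29),yawq(5.2)))
E
```

```text
t 2.4 p [ 0.497  -0.0634  0.3006] yawx 5.11 z [ 0.001 -0.001 -1.   ] w 0.0869 F [0.7 0.3 0.2] j7 -1.48
xyz [-0.0657 -0.3095  0.0103] r [ 0.0001 -0.0001 -0.0002]
```

Call:
drive_tool:
  plan:
    - {"rx":0,"ry":0,"rz":0,"x":-0.069,"y":-0.297,"z":0.01,"fingers":1}
    - {"rx":0,"ry":0,"rz":0,"x":-0.069,"y":-0.297,"z":0.01,"fingers":1}
    - {"rx":0,"ry":0,"rz":0,"x":-0.069,"y":-0.297,"z":0.01,"fingers":1}
    - {"rx":0,"ry":0,"rz":0,"x":-0.069,"y":-0.297,"z":0.01,"fingers":1}
    - {"rx":0,"ry":0,"rz":0,"x":-0.069,"y":-0.297,"z":0.01,"fingers":1}
    - {"rx":0,"ry":0,"rz":0,"x":-0.069,"y":-0.297,"z":0.01,"fingers":1}
    - {"rx":0,"ry":0,"rz":0,"x":-0.069,"y":-0.297,"z":0.01,"fingers":1}

```text
time: 3.28
ee_pos: [0.4018, 0.2239, 0.2902]
eef_rot: [0.999, 0.045, 0.0, 0.0]
ft_force: [-1.1, -0.6, 0.4]
width: 0.0872
```

```bash
python3 - <<'E'
from h import *
st()
c=viewer.camera("wrist");show(c,"w1.png");print(c["xyz"],c["rotation"],c["camera_matrix"])
for l in["latch_fin","bin_bar","caddy1"]:
    print(l,[(np.round(d["centre"],3).tolist(),round(d["confidence"],2)) for d in nets.find_in(l,"wrist")])
E
```

```text
t 3.27 p [0.4018 0.2239 0.2902] yawx 5.13 z [ 0. -0. -1.] w 0.0872 F [-1.1 -0.6  0.4] j7 -2.08
[0.47300793 0.22990468 0.38348195] [ 0.73111604 -0.66952694 -0.08824059  0.09703921] [[297.31863964   0.         259.67313839]
 [  0.         297.31863964 197.41516003]
 [  0.           0.           1.        ]]
latch_fin [([0.417, 0.261, 0.12], 0.63)]
bin_bar [([0.477, 0.332, 0.101], 0.6)]
caddy1 []
```

View pics/w1.png

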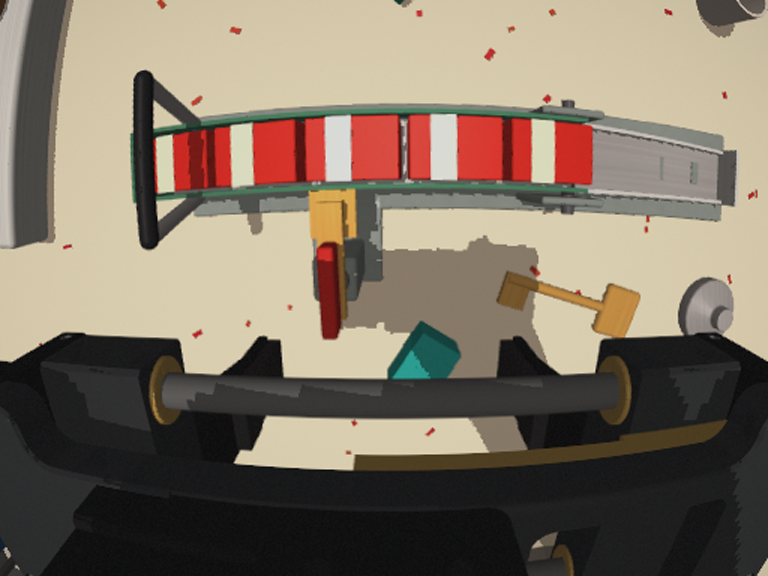

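```bash
cat >> h.py <<'E'
def wcloud(c):
    K=c["camera_matrix"];d=c["depth"];v,u=np.mgrid[:384,:512]
    a=(u-K[0,2])/K[0,0];b=(v-K[1,2])/K[1,1];th=np.hypot(a,b)+1e-9
    k=np.tan(th)/th;M=R.from_quat(c["rotation"]).as_matrix()
    p=np.stack([a*k*d,b*k*d,d],-1);return p@M.T+c["xyz"]
E
python3 - <<'E'
from h import *
c=viewer.camera("wrist");P=wcloud(c)
hsv=cv2.cvtColor(c["color"],cv2.COLOR_RGB2HSV);H,S,V=[hsv[...,i] for i in range(3)]
x,y,z=[P[...,i] for i in range(3)]
red=((H<8)|(H>172))&(S>150)&(z>.05)
n,lab,st_,ce=cv2.connectedComponentsWithStats(red.astype(np.uint8))
for i in range(1,n):
    m=lab==i
    if m.sum()>60:
        print(ce[i]*1.5,m.sum(),rect(P[m]),np.round(np.percentile(z[m],[5,50,95]),4))
        if abs(ce[i][0]*1.5-328)<15:
            zt=np.percentile(z[m],90);mm=m&(z>zt-.003);print("fin top",rect(P[mm]),mm.sum(),zt)
m=(V<60)&(z>.145)&(z<.175)&(x>.42)&(x<.54)&(y>.3)
print("bar",m.sum(),rect(P[m]),z[m].max())
m=(z>.1)&(H>15)&(H<28)&(S>130)&(x<.47);print("blade",rect(P[m]),np.median(z[m]))
# lane
for a,b in[(.02,.03),(.03,.04),(.04,.05),(.05,.06)]:
    m=(z>a)&(z<b)&(x>.45)&(x<.58)&(y>-.12)&(y<.1);print(a,m.sum(),rect(P[m]) if m.sum()>10 else 0)
E
```

```text
[374.29291845 147.16309013] 1398 [492.5 239.5  40.2  30.1   6.4] [0.1092 0.1113 0.1128]
[416.92723005 146.87793427] 639 [495.4 219.3  42.2  23.2   4.9] [0.0985 0.1116 0.1129]
[492.00291404 148.02719767] 2059 [498.8 187.4  42.2  88.1   5.7] [0.0994 0.1113 0.1129]
[287.06864754 151.23796107] 1952 [489.9 274.8  42.3  87.6   5.9] [0.0957 0.1068 0.1094]
[571.51955868 152.61183551] 997 [501.  163.3  42.1 136.3   5.6] [0.1062 0.1079 0.1094]
[200.6871547  159.40504144] 1448 [486.9 306.5  42.4 151.4   5.8] [0.0927 0.0979 0.102 ]
[153.17910448 165.71641791] 67 [477.6 380.9  39.2  38.2   6.2] [0.0893 0.0905 0.1551]
[327.33312883 289.56809816] 815 [428.6 255.6  29.1  99.9  75.7] [0.1218 0.1363 0.1379]
fin top [428.4 254.4  26.2  99.9  75.3] 631 0.137532218163401
bar 1511 [479.1 367.1 101.5  11.9   5.7] 0.1641714251337924
blade [415.6 219.1 125.8  79.   75.5] 0.3171983641101008
0.02 642 [522.2 -65.9  52.7  56.5   7. ]
0.03 841 [513.9   4.5  53.7 197.8   6.9]
0.04 977 [515.9  -6.3  54.3 182.6   7.3]
0.05 984 [512.2  40.7  56.4  76.5   3.7]
```

```bash
python3 - <<'E'
from h import *
c=viewer.camera("wrist");P=wcloud(c)
hsv=cv2.cvtColor(c["color"],cv2.COLOR_RGB2HSV);H,S,V=[hsv[...,i] for i in range(3)]
x,y,z=[P[...,i] for i in range(3)]
red=((H<8)|(H>172))&(S>150)&(z>.05)
n,lab,_,ce=cv2.connectedComponentsWithStats(red.astype(np.uint8))
l=lab[193,218];m=(lab==l)&(z>.134)&(z<.140)&(x<.45)
from sklearn import x as _ if False else None
E
python3 - <<'E'
from h import *
c=viewer.camera("wrist");P=wcloud(c)
hsv=cv2.cvtColor(c["color"],cv2.COLOR_RGB2HSV);H,S,V=[hsv[...,i] for i in range(3)]
x,y,z=[P[...,i] for i in range(3)]
red=((H<8)|(H>172))&(S>150)
m=red&(z>.134)&(z<.140)&(x<.45)&(abs(y-.26)<.03);Q=P[m][:,:2]
k=abs(Q-np.median(Q,0)).max(1)<.035;Q=Q[k]
print(m.sum(),rect(Q),Q.mean(0),np.percentile(Q,[1,99],axis=0))
m=(V<60)&(z>.150)&(z<.166)&(x>.42)&(x<.54)&(abs(y-.367)<.01);Q=P[m][:,:2]
print("bar",rect(Q),np.percentile(Q,[1,99],axis=0))
u,s,v=np.linalg.svd(Q-Q.mean(0));print(np.degrees(np.arctan2(v[0,1],v[0,0])))
E
```

```text
641 [405.4 260.2  55.1   9.4   6.2] [0.40644953 0.2601028 ] [[0.37875759 0.25382053]
 [0.43228752 0.26654535]]
bar [478.9 367.2 101.6  11.8   5.4] [[0.43066332 0.35824242]
 [0.5279365  0.37494053]]
-174.33228307166286  File "<stdin>", line 8
    from sklearn import x as _ if False else None
                               ^^
SyntaxError: invalid syntax
```

```bash
python3 - <<'E'
from h import *
st()
rel(((.4054,.2602,.23),yawq(5.6)),((.4054,.2602,.19),yawq(5.6)))
E
```

```text
t 3.58 p [0.402  0.2236 0.2902] yawx 5.04 z [ 0. -0. -1.] w 0.0867 F [-0.3 -0.3  0.5] j7 -2.08
xyz [ 0.0066 -0.0361  0.0602] r [ 0.     -0.     -0.0016]
xyz [ 0.0066 -0.0361  0.1002] r [ 0.     -0.     -0.0016]
```

Call:
drive_tool:
  plan:
    - {"rx":0,"ry":0,"rz":-0.0016,"x":0.0066,"y":-0.0361,"z":0.06,"fingers":0.6}
    - {"rx":0,"ry":0,"rz":-0.0016,"x":0.0066,"y":-0.0361,"z":0.06,"fingers":0.6}
    - {"rx":0,"ry":0,"rz":-0.0016,"x":0.0066,"y":-0.0361,"z":0.08,"fingers":0.6}
    - {"rx":0,"ry":0,"rz":-0.0016,"x":0.0066,"y":-0.0361,"z":0.1,"fingers":0.6}
    - {"rx":0,"ry":0,"rz":-0.0016,"x":0.0066,"y":-0.0361,"z":0.1,"fingers":0.6}

```text
time: 4.2
ee_pos: [0.4049, 0.26, 0.1898]
eef_rot: [0.999, 0.049, -0.001, 0.0]
ft_force: [-0.9, -1.4, 1.0]
width: 0.0536
```

```bash
python3 - <<'E'
from h import *
st()
c=viewer.camera("wrist");show(c,"w2.png")
E
```

```text
t 4.2 p [0.4049 0.26   0.1898] yawx 5.65 z [-0.002 -0.001 -1.   ] w 0.0536 F [-0.9 -1.4  1. ] j7 -2.26
```

View pics/w2.png

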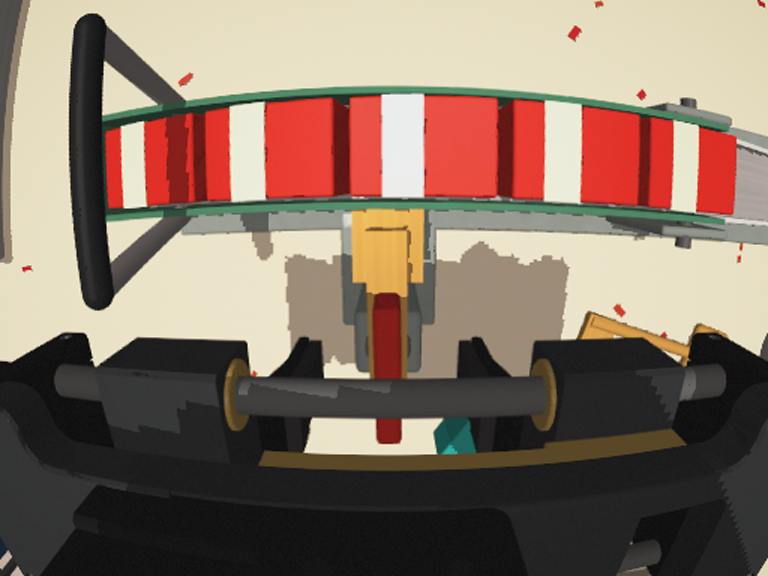

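Call:
drive_tool:
  plan:
    - {"rx":0,"ry":0,"rz":0,"x":0.0004,"y":0,"z":0,"fingers":0}
    - {"rx":0,"ry":0,"rz":0,"x":0.0004,"y":0,"z":0,"fingers":0}
    - {"rx":0,"ry":0,"rz":0,"x":0.0004,"y":0,"z":0,"fingers":0}
    - {"rx":0,"ry":0,"rz":0,"x":0.0004,"y":0,"z":0,"fingers":0}
    - {"rx":0,"ry":0,"rz":0,"x":0.0004,"y":0,"z":0,"fingers":0}
  squeeze: 25

```text
time: 4.88
ee_pos: [0.4054, 0.2609, 0.1902]
eef_rot: [0.999, 0.05, 0.0, 0.0]
ft_force: [0.9, 0.1, -0.3]
width: 0.01
```

Call:
drive_tool:
  plan:
    - {"rx":0,"ry":0,"rz":-0.02,"x":0,"y":0,"z":0,"fingers":0}
    - {"rx":0,"ry":0,"rz":-0.04,"x":0,"y":0,"z":0,"fingers":0}
    - {"rx":0,"ry":0,"rz":-0.06,"x":0,"y":0,"z":0,"fingers":0}
    - {"rx":0,"ry":0,"rz":-0.08,"x":0,"y":0,"z":0,"fingers":0}
    - {"rx":0,"ry":0,"rz":-0.1,"x":0,"y":0,"z":0,"fingers":0}
    - {"rx":0,"ry":0,"rz":-0.12,"x":0,"y":0,"z":0,"fingers":0}

```text
time: 5.62
ee_pos: [0.405, 0.2616, 0.1902]
eef_rot: [0.909, 0.416, 0.0, -0.001]
ft_force: [-1.2, 3.9, -0.4]
width: 0.0097
```

```bash
python3 - <<'E'
from h import *
st()
c=viewer.camera("wrist");show(c,"w3.png")
E
```

```text
t 5.62 p [0.405  0.2616 0.1902] yawx 49.16 z [-0.     0.001 -1.   ] w 0.0097 F [-1.2  3.9 -0.4] j7 -1.53
```

View pics/w3.png

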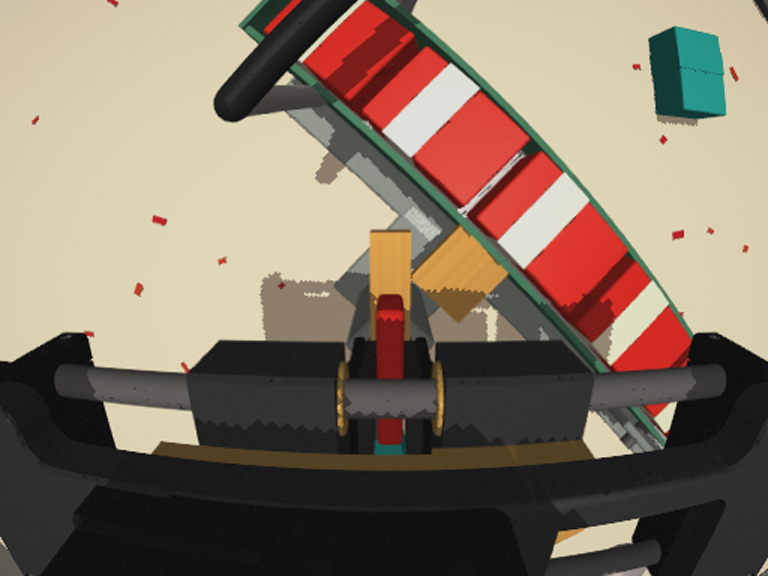

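Call:
drive_tool:
  plan:
    - {"rx":0,"ry":0,"rz":-0.02,"x":0,"y":0.0005,"z":0,"fingers":0}
    - {"rx":0,"ry":0,"rz":-0.04,"x":0,"y":0.0005,"z":0,"fingers":0}
    - {"rx":0,"ry":0,"rz":-0.06,"x":0,"y":0.0005,"z":0,"fingers":0}
    - {"rx":0,"ry":0,"rz":-0.08,"x":0,"y":0.0005,"z":0,"fingers":0}
    - {"rx":0,"ry":0,"rz":-0.1,"x":0,"y":0.0005,"z":0,"fingers":0}
    - {"rx":0,"ry":0,"rz":-0.113,"x":0,"y":0.0005,"z":0,"fingers":0}
    - {"rx":0,"ry":0,"rz":-0.113,"x":0,"y":0.0005,"z":0,"fingers":0}

```text
time: 6.55
ee_pos: [0.4044, 0.2619, 0.1902]
eef_rot: [0.709, 0.705, -0.0, -0.001]
ft_force: [-6.5, 5.2, 2.7]
width: 0.0101
```

Call:
drive_tool:
  plan:
    - {"rx":0,"ry":0,"rz":0,"x":0,"y":0,"z":0,"fingers":0.5}
    - {"rx":0,"ry":0,"rz":0,"x":0,"y":0,"z":0,"fingers":0.5}
    - {"rx":0,"ry":0,"rz":0,"x":0,"y":0,"z":0,"fingers":0.5}
    - {"rx":0,"ry":0,"rz":0,"x":0,"y":0,"z":-0.05,"fingers":0.5}
    - {"rx":0,"ry":0,"rz":0,"x":0,"y":0,"z":-0.1,"fingers":0.6}

```text
time: 7.18
ee_pos: [0.4055, 0.2604, 0.2913]
eef_rot: [0.71, 0.704, -0.0, -0.0]
ft_force: [0.5, 0.3, 0.4]
width: 0.0471
```

```bash
python3 - <<'E'
from h import *
st()
c=viewer.camera("wrist");show(c,"w4.png")
Y=5.6;b=(.4789,.3672)
rel(((b[0],b[1],.30),yawq(Y)),((b[0],b[1],.25),yawq(Y)))
E
```

```text
t 7.17 p [0.4055 0.2604 0.2913] yawx 89.56 z [-0.001 -0.    -1.   ] w 0.0471 F [0.5 0.3 0.4] j7 -0.74
xyz [ 0.1054  0.0712 -0.0017] r [ 0.0004 -0.0011  0.2334]
xyz [0.1052 0.0709 0.0483] r [ 0.0004 -0.0011  0.2334]
```

View pics/w4.png

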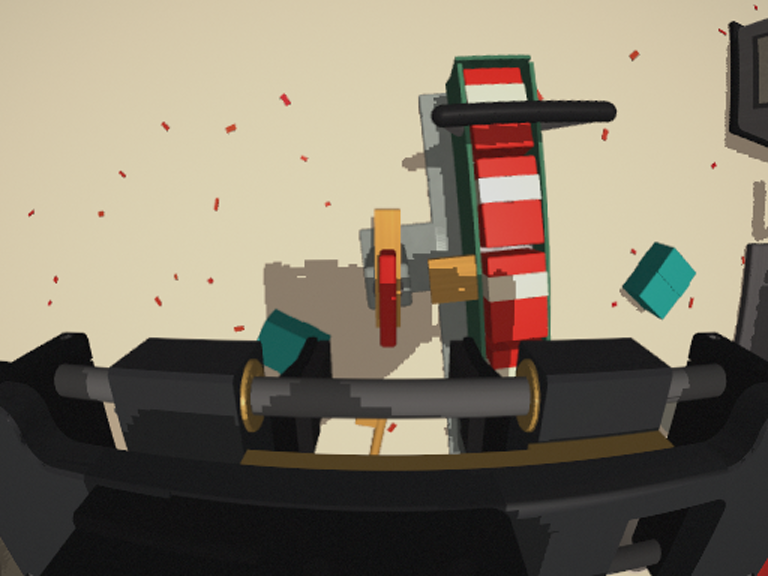

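Call:
drive_tool:
  plan:
    - {"rx":0,"ry":0,"rz":0.233,"x":0.105,"y":0.071,"z":-0.002,"fingers":0.7}
    - {"rx":0,"ry":0,"rz":0.233,"x":0.105,"y":0.071,"z":-0.002,"fingers":0.7}
    - {"rx":0,"ry":0,"rz":0.233,"x":0.105,"y":0.071,"z":-0.002,"fingers":0.7}
    - {"rx":0,"ry":0,"rz":0.233,"x":0.105,"y":0.071,"z":-0.002,"fingers":0.7}
    - {"rx":0,"ry":0,"rz":0.233,"x":0.105,"y":0.071,"z":-0.002,"fingers":0.7}
    - {"rx":0,"ry":0,"rz":0.233,"x":0.105,"y":0.071,"z":-0.002,"fingers":0.7}
    - {"rx":0,"ry":0,"rz":0.233,"x":0.105,"y":0.071,"z":-0.002,"fingers":0.7}
    - {"rx":0,"ry":0,"rz":0.233,"x":0.105,"y":0.071,"z":-0.002,"fingers":0.7}
    - {"rx":0,"ry":0,"rz":0.233,"x":0.105,"y":0.071,"z":-0.002,"fingers":0.7}
    - {"rx":0,"ry":0,"rz":0.233,"x":0.105,"y":0.071,"z":-0.002,"fingers":0.7}

```text
time: 8.48
ee_pos: [0.4776, 0.3651, 0.2921]
eef_rot: [0.999, 0.051, 0.0, 0.0]
ft_force: [-0.4, 0.9, 0.6]
width: 0.0609
```

```bash
python3 - <<'E'
from h import *
st()
c=viewer.camera("wrist");show(c,"w5.png")
P=wcloud(c);V=c["color"].max(2);x,y,z=[P[...,i] for i in range(3)]
m=(V<60)&(z>.150)&(z<.166)&(x>.42)&(x<.54)&(abs(y-.367)<.015);Q=P[m][:,:2]
print("bar",rect(Q),np.percentile(Q,[1,99],axis=0))
Y=5.6;b=(.4789,.3672)
rel(((b[0],b[1],.206),yawq(Y)))
E
```

```text
t 8.47 p [0.4776 0.3651 0.2921] yawx 5.9 z [ 0. -0. -1.] w 0.0609 F [-0.4  0.9  0.6] j7 -2.39
bar [485.6 369.4  89.5  11.7   5.9] [[0.44290983 0.36090997]
 [0.52894844 0.3777139 ]]
xyz [ 0.0016 -0.002   0.0861] r [0.     0.     0.0008]
```

View pics/w5.png

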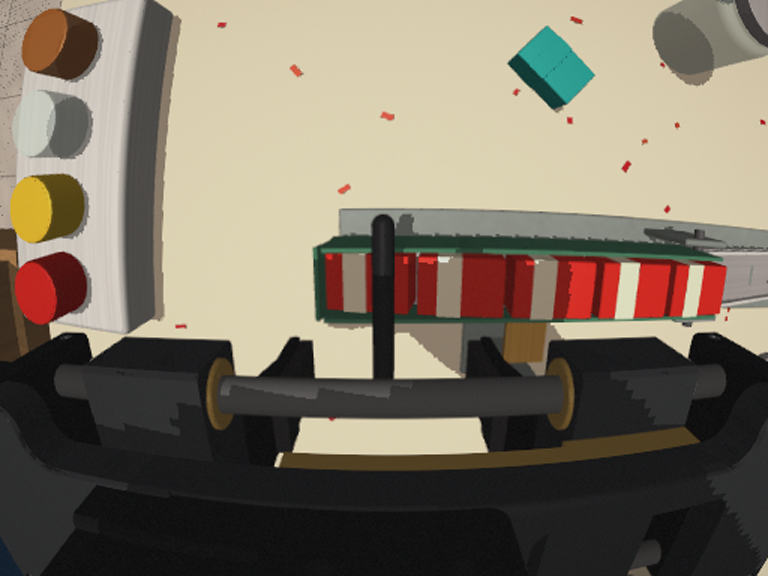

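Call:
drive_tool:
  plan:
    - {"rx":0,"ry":0,"rz":0.001,"x":0.002,"y":-0.003,"z":0.05,"fingers":0.6}
    - {"rx":0,"ry":0,"rz":0.001,"x":0.002,"y":-0.003,"z":0.086,"fingers":0.6}
    - {"rx":0,"ry":0,"rz":0.001,"x":0.002,"y":-0.003,"z":0.086,"fingers":0.6}
    - {"rx":0,"ry":0,"rz":0.001,"x":0.002,"y":-0.003,"z":0.086,"fingers":0}
    - {"rx":0,"ry":0,"rz":0.001,"x":0.002,"y":-0.003,"z":0.086,"fingers":0}
    - {"rx":0,"ry":0,"rz":0.001,"x":0.002,"y":-0.003,"z":0.086,"fingers":0}
    - {"rx":0,"ry":0,"rz":0.001,"x":0.002,"y":-0.003,"z":0.086,"fingers":0}
    - {"rx":0,"ry":0,"rz":0.001,"x":0.002,"y":-0.003,"z":0.086,"fingers":0}
  squeeze: 40

```text
time: 9.52
ee_pos: [0.4791, 0.369, 0.2065]
eef_rot: [0.999, 0.047, 0.0, -0.001]
ft_force: [2.7, -2.9, -4.5]
width: 0.0104
```

```bash
cat >> h.py <<'E'
def arc(t0,ths):
    f=lambda t:283.07*np.array([np.cos(.305+t),np.sin(.305+t)])
    for t in ths:
        d=f(t)-f(t0);print(round(t,3),"y",round(-d[0]/1000,4),"z",round(-d[1]/1000,4))
E
python3 - <<'E'
from h import *
st()
arc(0,[.02,.04,.06,.08,.1,.12,.14,.16])
c=viewer.camera("scene");show(c,"s1.png")
E
```

```text
t 9.53 p [0.4791 0.369  0.2065] yawx 5.37 z [ 0.001  0.001 -1.   ] w 0.0104 F [ 2.7 -2.9 -4.5] j7 -2.44
0.02 y 0.0018 z -0.0054
0.04 y 0.0036 z -0.0107
0.06 y 0.0056 z -0.016
0.08 y 0.0077 z -0.0213
0.1 y 0.0098 z -0.0265
0.12 y 0.0121 z -0.0317
0.14 y 0.0145 z -0.0368
0.16 y 0.017 z -0.0419
```

View pics/s1.png

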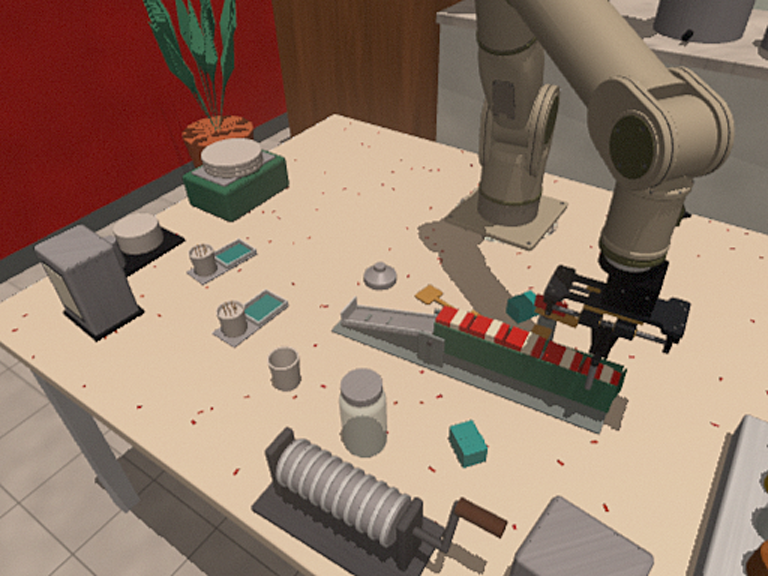

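Call:
drive_tool:
  plan:
    - {"rx":0,"ry":0,"rz":0,"x":0,"y":0.0018,"z":-0.0054,"fingers":0}
    - {"rx":0,"ry":0,"rz":0,"x":0,"y":0.0036,"z":-0.0107,"fingers":0}
    - {"rx":0,"ry":0,"rz":0,"x":0,"y":0.0056,"z":-0.016,"fingers":0}
    - {"rx":0,"ry":0,"rz":0,"x":0,"y":0.0077,"z":-0.0213,"fingers":0}
    - {"rx":0,"ry":0,"rz":0,"x":0,"y":0.0098,"z":-0.0265,"fingers":0}
    - {"rx":0,"ry":0,"rz":0,"x":0,"y":0.0098,"z":-0.0265,"fingers":0}
    - {"rx":0,"ry":0,"rz":0,"x":0,"y":0.0098,"z":-0.0265,"fingers":0}

```text
time: 10.45
ee_pos: [0.4801, 0.3593, 0.2326]
eef_rot: [0.999, 0.047, 0.0, -0.001]
ft_force: [3.0, 5.7, -4.1]
width: 0.0108
```

```bash
python3 - <<'E'
from h import *
st()
arc(.1,[.11,.12,.13,.14,.15,.16,.17,.18])
c=viewer.camera("scene");show(c,"s2.png",(200,170,440,300),3)
E
```

```text
t 10.45 p [0.4801 0.3593 0.2326] yawx 5.38 z [ 0.     0.002 -1.   ] w 0.0108 F [ 3.   5.7 -4.1] j7 -2.41
0.11 y 0.0011 z -0.0026
0.12 y 0.0023 z -0.0052
0.13 y 0.0035 z -0.0078
0.14 y 0.0047 z -0.0103
0.15 y 0.0059 z -0.0129
0.16 y 0.0072 z -0.0154
0.17 y 0.0084 z -0.0179
0.18 y 0.0097 z -0.0204
```

View pics/s2.png

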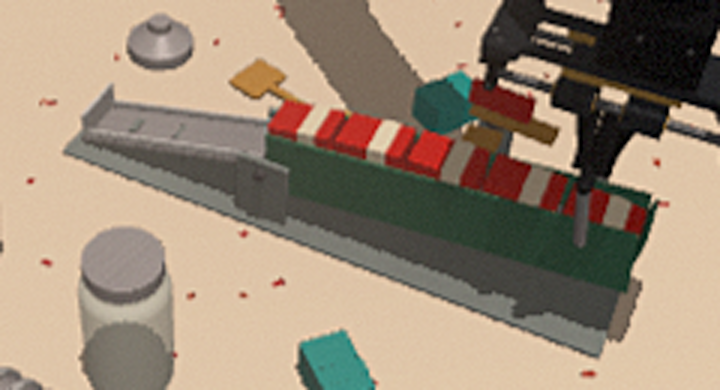

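Call:
drive_tool:
  plan:
    - {"rx":0,"ry":0,"rz":0,"x":0,"y":0.0011,"z":-0.0026,"fingers":0}
    - {"rx":0,"ry":0,"rz":0,"x":0,"y":0.0023,"z":-0.0052,"fingers":0}
    - {"rx":0,"ry":0,"rz":0,"x":0,"y":0.0035,"z":-0.0078,"fingers":0}
    - {"rx":0,"ry":0,"rz":0,"x":0,"y":0.0047,"z":-0.0103,"fingers":0}
    - {"rx":0,"ry":0,"rz":0,"x":0,"y":0.0059,"z":-0.0129,"fingers":0}
    - {"rx":0,"ry":0,"rz":0,"x":0,"y":0.0072,"z":-0.0154,"fingers":0}
    - {"rx":0,"ry":0,"rz":0,"x":0,"y":0.0072,"z":-0.0154,"fingers":0}
    - {"rx":0,"ry":0,"rz":0,"x":0,"y":0.0072,"z":-0.0154,"fingers":0}

```text
time: 11.5
ee_pos: [0.4808, 0.3524, 0.2481]
eef_rot: [0.999, 0.047, 0.0, -0.001]
ft_force: [1.7, 6.2, -3.1]
width: 0.0105
```

```bash
cat > look.py <<'E'
from h import *
import sys
st()
c=viewer.camera("scene");show(c,sys.argv[1],(200,170,440,300),3)
t=float(sys.argv[2]);arc(t,t+np.array([.005,.01,.015,.02]))
E
python3 look.py s3.png .16
```

```text
t 11.5 p [0.4808 0.3524 0.2481] yawx 5.38 z [ 0.001  0.002 -1.   ] w 0.0105 F [ 1.7  6.2 -3.1] j7 -2.39
0.165 y 0.0006 z -0.0013
0.17 y 0.0013 z -0.0025
0.175 y 0.0019 z -0.0038
0.18 y 0.0026 z -0.005
```

View pics/s3.png

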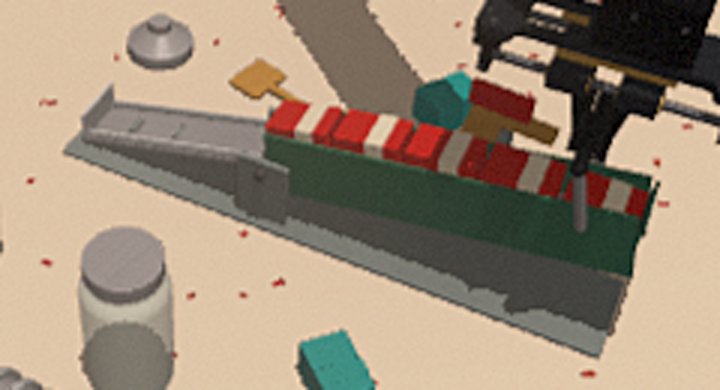

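Call:
drive_tool:
  plan:
    - {"rx":0,"ry":0,"rz":0,"x":0,"y":0.0006,"z":-0.0013,"fingers":0}
    - {"rx":0,"ry":0,"rz":0,"x":0,"y":0.0013,"z":-0.0025,"fingers":0}
    - {"rx":0,"ry":0,"rz":0,"x":0,"y":0.0019,"z":-0.0038,"fingers":0}
    - {"rx":0,"ry":0,"rz":0,"x":0,"y":0.0026,"z":-0.005,"fingers":0}
    - {"rx":0,"ry":0,"rz":0,"x":0,"y":0.0026,"z":-0.005,"fingers":0}
    - {"rx":0,"ry":0,"rz":0,"x":0,"y":0.0026,"z":-0.005,"fingers":0}

```text
time: 12.3
ee_pos: [0.481, 0.3499, 0.2531]
eef_rot: [0.999, 0.047, 0.0, -0.001]
ft_force: [2.1, 6.1, -2.9]
width: 0.0101
```

```bash
python3 look.py s4.png .18
```

```text
t 12.3 p [0.481  0.3499 0.2531] yawx 5.39 z [ 0.001  0.002 -1.   ] w 0.0101 F [ 2.1  6.1 -2.9] j7 -2.38
0.185 y 0.0007 z -0.0013
0.19 y 0.0013 z -0.0025
0.195 y 0.002 z -0.0037
0.2 y 0.0027 z -0.005
```

View pics/s4.png

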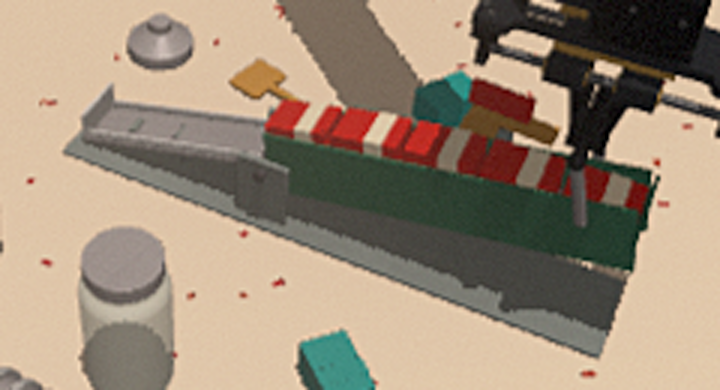

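Boxes all still in the bin (front box edge at crop (270,120)). Continue.

Call:
drive_tool:
  plan:
    - {"rx":0,"ry":0,"rz":0,"x":0,"y":0.0007,"z":-0.0013,"fingers":0}
    - {"rx":0,"ry":0,"rz":0,"x":0,"y":0.0013,"z":-0.0025,"fingers":0}
    - {"rx":0,"ry":0,"rz":0,"x":0,"y":0.002,"z":-0.0037,"fingers":0}
    - {"rx":0,"ry":0,"rz":0,"x":0,"y":0.0027,"z":-0.005,"fingers":0}
    - {"rx":0,"ry":0,"rz":0,"x":0,"y":0.0027,"z":-0.005,"fingers":0}
    - {"rx":0,"ry":0,"rz":0,"x":0,"y":0.0027,"z":-0.005,"fingers":0}

```text
time: 13.1
ee_pos: [0.4813, 0.3472, 0.2581]
eef_rot: [0.999, 0.047, 0.0, -0.001]
ft_force: [2.8, 5.5, -4.4]
width: 0.0104
```

```bash
python3 look.py s5.png .20
```

```text
t 13.1 p [0.4813 0.3472 0.2581] yawx 5.39 z [ 0.001  0.002 -1.   ] w 0.0104 F [ 2.8  5.5 -4.4] j7 -2.38
0.205 y 0.0007 z -0.0012
0.21 y 0.0014 z -0.0025
0.215 y 0.0021 z -0.0037
0.22 y 0.0028 z -0.0049
```

View pics/s5.png

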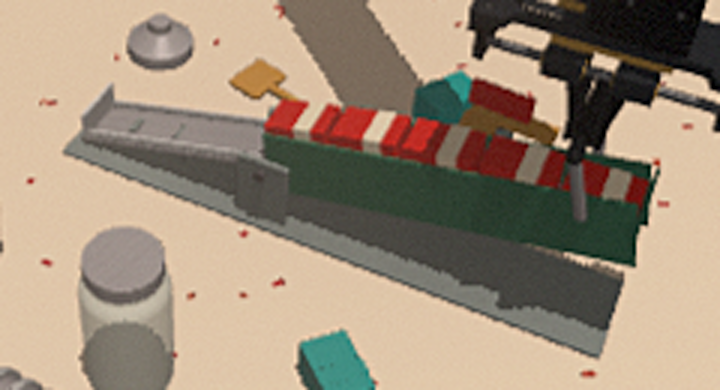

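Call:
drive_tool:
  plan:
    - {"rx":0,"ry":0,"rz":0,"x":0,"y":0.0007,"z":-0.0012,"fingers":0}
    - {"rx":0,"ry":0,"rz":0,"x":0,"y":0.0014,"z":-0.0025,"fingers":0}
    - {"rx":0,"ry":0,"rz":0,"x":0,"y":0.0021,"z":-0.0037,"fingers":0}
    - {"rx":0,"ry":0,"rz":0,"x":0,"y":0.0028,"z":-0.0049,"fingers":0}
    - {"rx":0,"ry":0,"rz":0,"x":0,"y":0.0028,"z":-0.0049,"fingers":0}
    - {"rx":0,"ry":0,"rz":0,"x":0,"y":0.0028,"z":-0.0049,"fingers":0}

```text
time: 13.9
ee_pos: [0.4815, 0.3445, 0.2631]
eef_rot: [0.999, 0.047, 0.0, -0.001]
ft_force: [3.1, 6.2, -3.1]
width: 0.0105
```

```bash
python3 look.py s6.png .22
```

```text
t 13.9 p [0.4815 0.3445 0.2631] yawx 5.39 z [ 0.001  0.002 -1.   ] w 0.0105 F [ 3.1  6.2 -3.1] j7 -2.37
0.225 y 0.0007 z -0.0012
0.23 y 0.0014 z -0.0024
0.235 y 0.0022 z -0.0037
0.24 y 0.0029 z -0.0049
```

View pics/s6.png

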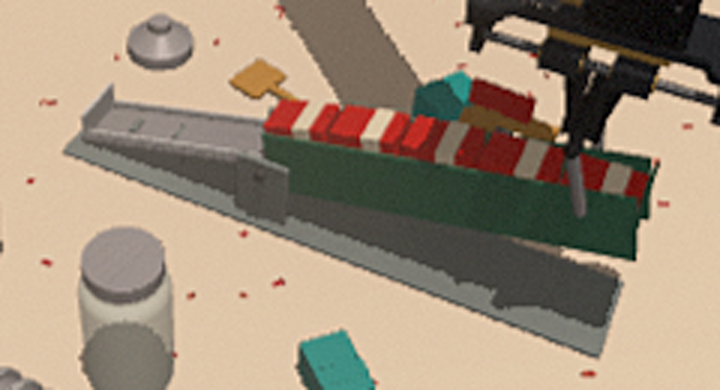

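Call:
drive_tool:
  plan:
    - {"rx":0,"ry":0,"rz":0,"x":0,"y":0.0007,"z":-0.0012,"fingers":0}
    - {"rx":0,"ry":0,"rz":0,"x":0,"y":0.0014,"z":-0.0024,"fingers":0}
    - {"rx":0,"ry":0,"rz":0,"x":0,"y":0.0022,"z":-0.0037,"fingers":0}
    - {"rx":0,"ry":0,"rz":0,"x":0,"y":0.0029,"z":-0.0049,"fingers":0}
    - {"rx":0,"ry":0,"rz":0,"x":0,"y":0.0029,"z":-0.0049,"fingers":0}
    - {"rx":0,"ry":0,"rz":0,"x":0,"y":0.0029,"z":-0.0049,"fingers":0}

```text
time: 14.7
ee_pos: [0.4819, 0.3416, 0.2681]
eef_rot: [0.999, 0.047, 0.001, -0.001]
ft_force: [2.4, 7.2, -3.4]
width: 0.0103
```

```bash
python3 look.py s7.png .24
```

```text
t 14.7 p [0.4819 0.3416 0.2681] yawx 5.39 z [ 0.001  0.002 -1.   ] w 0.0103 F [ 2.4  7.2 -3.4] j7 -2.36
0.245 y 0.0007 z -0.0012
0.25 y 0.0015 z -0.0024
0.255 y 0.0022 z -0.0036
0.26 y 0.003 z -0.0048
```

View pics/s7.png

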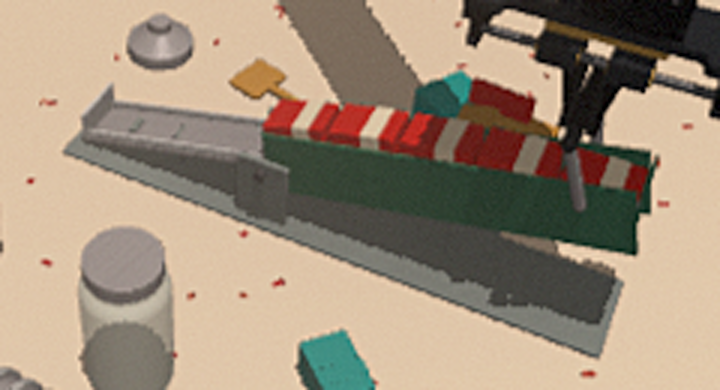

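Call:
drive_tool:
  plan:
    - {"rx":0,"ry":0,"rz":0,"x":0,"y":0.0007,"z":-0.0012,"fingers":0}
    - {"rx":0,"ry":0,"rz":0,"x":0,"y":0.0015,"z":-0.0024,"fingers":0}
    - {"rx":0,"ry":0,"rz":0,"x":0,"y":0.0022,"z":-0.0036,"fingers":0}
    - {"rx":0,"ry":0,"rz":0,"x":0,"y":0.003,"z":-0.0048,"fingers":0}
    - {"rx":0,"ry":0,"rz":0,"x":0,"y":0.003,"z":-0.0048,"fingers":0}
    - {"rx":0,"ry":0,"rz":0,"x":0,"y":0.003,"z":-0.0048,"fingers":0}

```text
time: 15.5
ee_pos: [0.4821, 0.3387, 0.2729]
eef_rot: [0.999, 0.047, 0.001, -0.001]
ft_force: [2.3, 7.3, -1.7]
width: 0.0108
```

```bash
python3 look.py s8.png .26
```

```text
t 15.5 p [0.4821 0.3387 0.2729] yawx 5.39 z [ 0.001  0.003 -1.   ] w 0.0108 F [ 2.3  7.3 -1.7] j7 -2.35
0.265 y 0.0008 z -0.0012
0.27 y 0.0015 z -0.0024
0.275 y 0.0023 z -0.0036
0.28 y 0.0031 z -0.0048
```

View pics/s8.png

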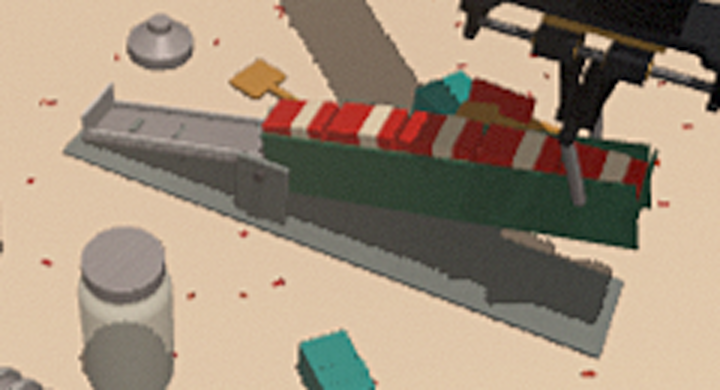

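Call:
drive_tool:
  plan:
    - {"rx":0,"ry":0,"rz":0,"x":0,"y":0.0005,"z":-0.0012,"fingers":0}
    - {"rx":0,"ry":0,"rz":0,"x":0,"y":0.001,"z":-0.0024,"fingers":0}
    - {"rx":0,"ry":0,"rz":0,"x":0,"y":0.0018,"z":-0.0036,"fingers":0}
    - {"rx":0,"ry":0,"rz":0,"x":0,"y":0.0026,"z":-0.0048,"fingers":0}
    - {"rx":0,"ry":0,"rz":0,"x":0,"y":0.0026,"z":-0.0048,"fingers":0}
    - {"rx":0,"ry":0,"rz":0,"x":0,"y":0.0026,"z":-0.0048,"fingers":0}

```text
time: 16.3
ee_pos: [0.4824, 0.3359, 0.2776]
eef_rot: [0.999, 0.047, 0.001, -0.001]
ft_force: [3.8, 6.5, -3.1]
width: 0.0105
```

```bash
python3 look.py s9.png .28
```

```text
t 16.3 p [0.4824 0.3359 0.2776] yawx 5.39 z [ 0.001  0.002 -1.   ] w 0.0105 F [ 3.8  6.5 -3.1] j7 -2.35
0.285 y 0.0008 z -0.0012
0.29 y 0.0016 z -0.0024
0.295 y 0.0024 z -0.0035
0.3 y 0.0032 z -0.0047
```

View pics/s9.png

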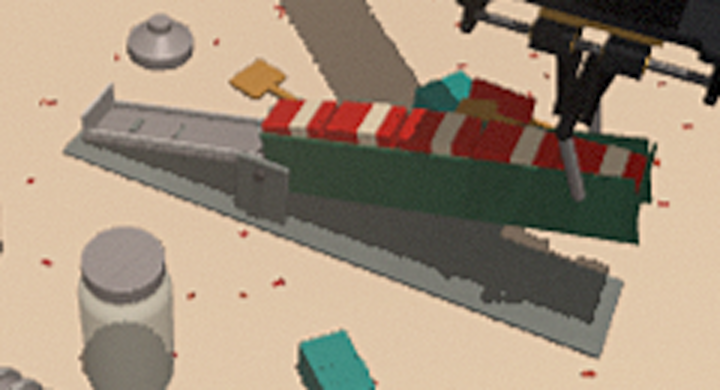

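Call:
drive_tool:
  plan:
    - {"rx":0,"ry":0,"rz":0,"x":0,"y":0.0005,"z":-0.0012,"fingers":0}
    - {"rx":0,"ry":0,"rz":0,"x":0,"y":0.0012,"z":-0.0024,"fingers":0}
    - {"rx":0,"ry":0,"rz":0,"x":0,"y":0.002,"z":-0.0036,"fingers":0}
    - {"rx":0,"ry":0,"rz":0,"x":0,"y":0.0028,"z":-0.0047,"fingers":0}
    - {"rx":0,"ry":0,"rz":0,"x":0,"y":0.0028,"z":-0.0047,"fingers":0}
    - {"rx":0,"ry":0,"rz":0,"x":0,"y":0.0028,"z":-0.0047,"fingers":0}

```text
time: 17.1
ee_pos: [0.4827, 0.3329, 0.2822]
eef_rot: [0.999, 0.047, 0.0, -0.001]
ft_force: [2.6, 6.2, -3.7]
width: 0.0104
```

```bash
python3 look.py s10.png .30
```

```text
t 17.1 p [0.4827 0.3329 0.2822] yawx 5.37 z [ 0.001  0.002 -1.   ] w 0.0104 F [ 2.6  6.2 -3.7] j7 -2.34
0.305 y 0.0008 z -0.0012
0.31 y 0.0016 z -0.0023
0.315 y 0.0024 z -0.0035
0.32 y 0.0033 z -0.0046
```

View pics/s10.png

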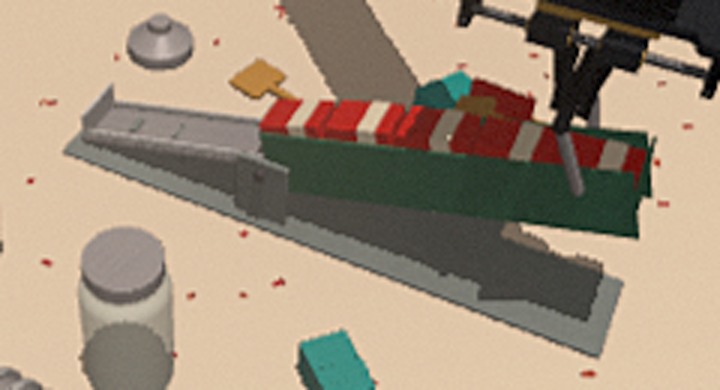

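Call:
drive_tool:
  plan:
    - {"rx":0,"ry":0,"rz":0,"x":0,"y":0.0008,"z":-0.0012,"fingers":0}
    - {"rx":0,"ry":0,"rz":0,"x":0,"y":0.0016,"z":-0.0023,"fingers":0}
    - {"rx":0,"ry":0,"rz":0,"x":0,"y":0.0024,"z":-0.0035,"fingers":0}
    - {"rx":0,"ry":0,"rz":0,"x":0,"y":0.0032,"z":-0.0046,"fingers":0}
    - {"rx":0,"ry":0,"rz":0,"x":0,"y":0.0032,"z":-0.0046,"fingers":0}
    - {"rx":0,"ry":0,"rz":0,"x":0,"y":0.0032,"z":-0.0046,"fingers":0}

```text
time: 17.9
ee_pos: [0.483, 0.3298, 0.2868]
eef_rot: [0.999, 0.047, 0.001, -0.001]
ft_force: [2.6, 5.7, -4.5]
width: 0.0107
```

```bash
python3 look.py s11.png .32
```

```text
t 17.9 p [0.483  0.3298 0.2868] yawx 5.37 z [ 0.001  0.002 -1.   ] w 0.0107 F [ 2.6  5.7 -4.5] j7 -2.33
0.325 y 0.0008 z -0.0011
0.33 y 0.0017 z -0.0023
0.335 y 0.0025 z -0.0034
0.34 y 0.0034 z -0.0046
```

View pics/s11.png

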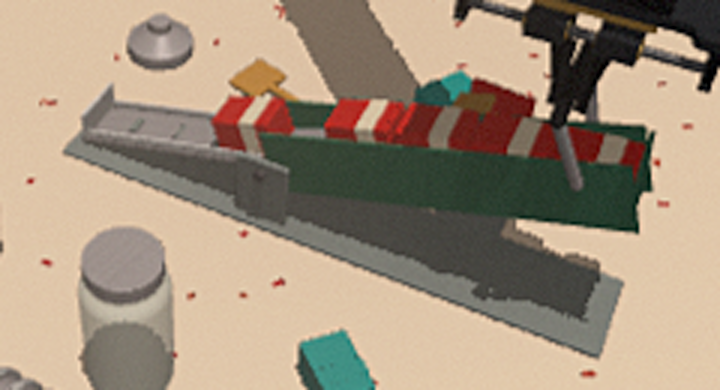

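Box1 is sliding out (crop (250,125)), the others have stayed. Hold to let it finish.

Call:
drive_tool:
  plan:
    - {"rx":0,"ry":0,"rz":0,"x":0,"y":0,"z":0,"fingers":0}
    - {"rx":0,"ry":0,"rz":0,"x":0,"y":0,"z":0,"fingers":0}
    - {"rx":0,"ry":0,"rz":0,"x":0,"y":0,"z":0,"fingers":0}
    - {"rx":0,"ry":0,"rz":0,"x":0,"y":0,"z":0,"fingers":0}
    - {"rx":0,"ry":0,"rz":0,"x":0,"y":0,"z":0,"fingers":0}
    - {"rx":0,"ry":0,"rz":0,"x":0,"y":0,"z":0,"fingers":0}
    - {"rx":0,"ry":0,"rz":0,"x":0,"y":0,"z":0,"fingers":0}
    - {"rx":0,"ry":0,"rz":0,"x":0,"y":0,"z":0,"fingers":0}

```text
time: 18.95
ee_pos: [0.483, 0.3298, 0.2868]
eef_rot: [0.999, 0.047, 0.001, -0.001]
ft_force: [3.5, 6.0, -4.1]
width: 0.011
```

```bash
python3 look.py s12.png .32; python3 - <<'E'
from h import *
c=viewer.camera("top");show(c,"t12.png")
E
```

```text
t 18.95 p [0.483  0.3298 0.2868] yawx 5.38 z [ 0.001  0.002 -1.   ] w 0.011 F [ 3.5  6.  -4.1] j7 -2.33
0.325 y 0.0008 z -0.0011
0.33 y 0.0017 z -0.0023
0.335 y 0.0025 z -0.0034
0.34 y 0.0034 z -0.0046
```

View pics/s12.png

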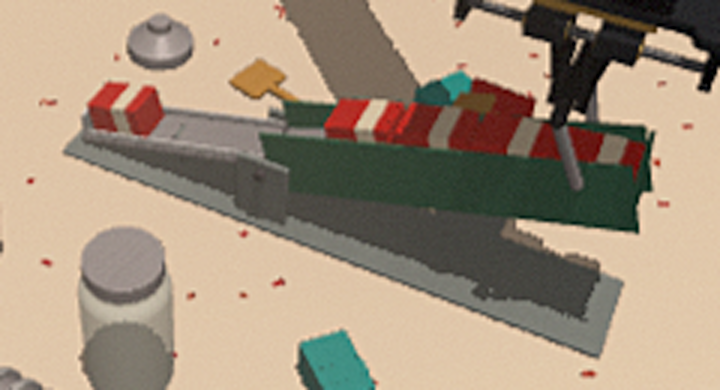

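View pics/t12.png

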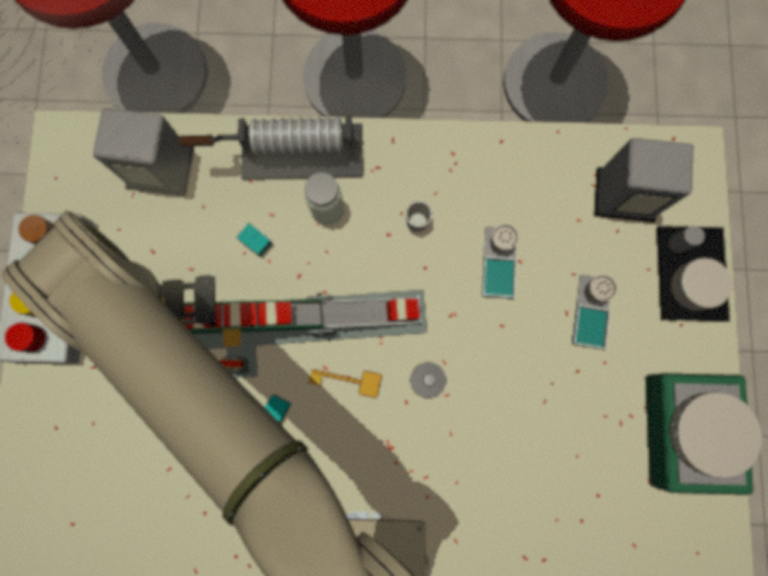

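Call:
drive_tool:
  plan:
    - {"rx":0,"ry":0,"rz":0,"x":0,"y":0.0008,"z":-0.0011,"fingers":0}
    - {"rx":0,"ry":0,"rz":0,"x":0,"y":0.0017,"z":-0.0023,"fingers":0}
    - {"rx":0,"ry":0,"rz":0,"x":0,"y":0.0025,"z":-0.0034,"fingers":0}
    - {"rx":0,"ry":0,"rz":0,"x":0,"y":0.0033,"z":-0.0046,"fingers":0}
    - {"rx":0,"ry":0,"rz":0,"x":0,"y":0.0033,"z":-0.0046,"fingers":0}
    - {"rx":0,"ry":0,"rz":0,"x":0,"y":0.0033,"z":-0.0046,"fingers":0}

```text
time: 19.8
ee_pos: [0.4834, 0.3265, 0.2915]
eef_rot: [0.999, 0.047, 0.001, -0.001]
ft_force: [3.5, 6.1, -2.9]
width: 0.0105
```

```bash
python3 look.py s13.png .34
```

```text
t 19.8 p [0.4834 0.3265 0.2915] yawx 5.38 z [ 0.001  0.002 -1.   ] w 0.0105 F [ 3.5  6.1 -2.9] j7 -2.32
0.345 y 0.0009 z -0.0011
0.35 y 0.0017 z -0.0023
0.355 y 0.0026 z -0.0034
0.36 y 0.0034 z -0.0045
```

View pics/s13.png

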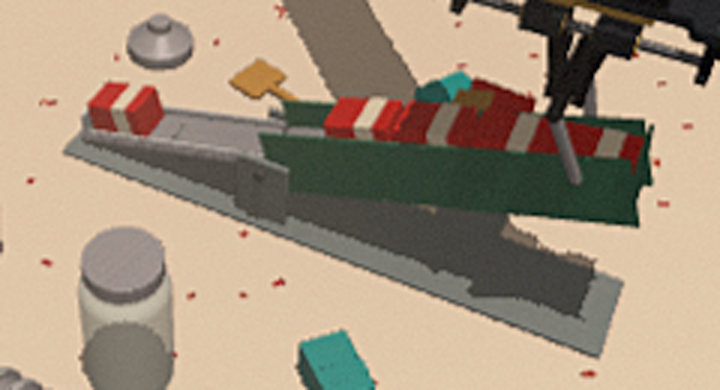

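Call:
drive_tool:
  plan:
    - {"rx":0,"ry":0,"rz":0,"x":0,"y":0.0008,"z":-0.0011,"fingers":0}
    - {"rx":0,"ry":0,"rz":0,"x":0,"y":0.0017,"z":-0.0023,"fingers":0}
    - {"rx":0,"ry":0,"rz":0,"x":0,"y":0.0025,"z":-0.0034,"fingers":0}
    - {"rx":0,"ry":0,"rz":0,"x":0,"y":0.0034,"z":-0.0045,"fingers":0}
    - {"rx":0,"ry":0,"rz":0,"x":0,"y":0.0034,"z":-0.0045,"fingers":0}
    - {"rx":0,"ry":0,"rz":0,"x":0,"y":0.0034,"z":-0.0045,"fingers":0}

```text
time: 20.6
ee_pos: [0.4837, 0.3232, 0.296]
eef_rot: [0.999, 0.047, 0.001, -0.001]
ft_force: [3.6, 5.9, -2.8]
width: 0.0103
```

```bash
python3 look.py s14.png .36
```

```text
t 20.6 p [0.4837 0.3232 0.296 ] yawx 5.38 z [ 0.001  0.002 -1.   ] w 0.0103 F [ 3.6  5.9 -2.8] j7 -2.31
0.365 y 0.0009 z -0.0011
0.37 y 0.0018 z -0.0022
0.375 y 0.0026 z -0.0033
0.38 y 0.0035 z -0.0044
```

View pics/s14.png

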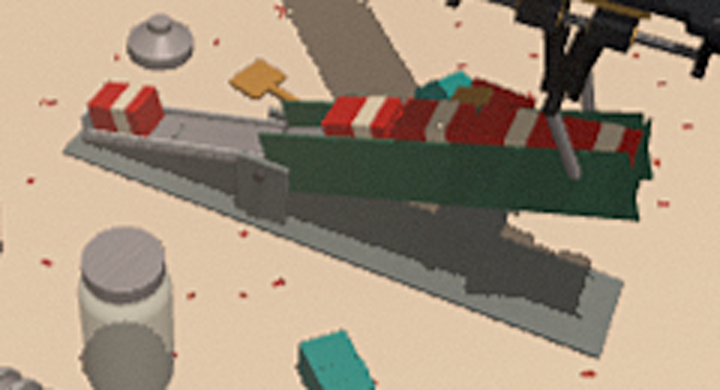

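Still one out, box2 put. Smaller steps now.

Call:
drive_tool:
  plan:
    - {"rx":0,"ry":0,"rz":0,"x":0,"y":0.0009,"z":-0.0011,"fingers":0}
    - {"rx":0,"ry":0,"rz":0,"x":0,"y":0.0017,"z":-0.0022,"fingers":0}
    - {"rx":0,"ry":0,"rz":0,"x":0,"y":0.0017,"z":-0.0022,"fingers":0}
    - {"rx":0,"ry":0,"rz":0,"x":0,"y":0.0017,"z":-0.0022,"fingers":0}
    - {"rx":0,"ry":0,"rz":0,"x":0,"y":0.0017,"z":-0.0022,"fingers":0}

```text
time: 21.28
ee_pos: [0.4839, 0.3215, 0.2982]
eef_rot: [0.999, 0.047, 0.001, -0.001]
ft_force: [3.3, 6.1, -3.0]
width: 0.0109
```

```bash
python3 look.py s15.png .37
```

```text
t 21.27 p [0.4839 0.3215 0.2982] yawx 5.38 z [ 0.001  0.002 -1.   ] w 0.0109 F [ 3.3  6.1 -3. ] j7 -2.31
0.375 y 0.0009 z -0.0011
0.38 y 0.0018 z -0.0022
0.385 y 0.0027 z -0.0033
0.39 y 0.0036 z -0.0044
```

View pics/s15.png

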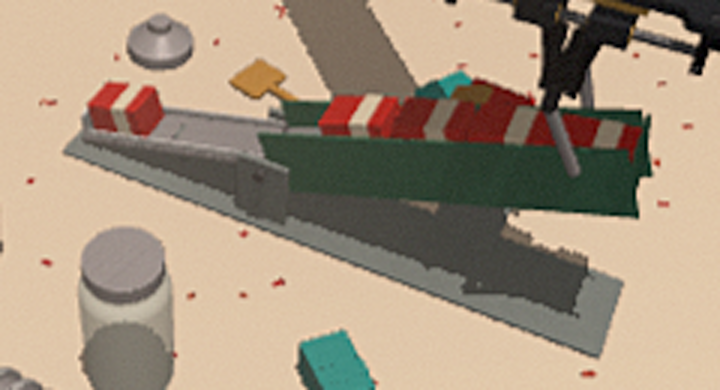

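Call:
drive_tool:
  plan:
    - {"rx":0,"ry":0,"rz":0,"x":0,"y":0,"z":0,"fingers":0}
    - {"rx":0,"ry":0,"rz":0,"x":0,"y":0,"z":0,"fingers":0}
    - {"rx":0,"ry":0,"rz":0,"x":0,"y":0,"z":0,"fingers":0}
    - {"rx":0,"ry":0,"rz":0,"x":0,"y":0,"z":0,"fingers":0}

```text
time: 21.82
ee_pos: [0.4839, 0.3215, 0.2982]
eef_rot: [0.999, 0.047, 0.001, -0.001]
ft_force: [3.3, 5.8, -2.7]
width: 0.0105
```

```bash
python3 look.py s16.png .37
```

```text
t 21.82 p [0.4839 0.3215 0.2982] yawx 5.38 z [ 0.001  0.002 -1.   ] w 0.0105 F [ 3.3  5.8 -2.7] j7 -2.31
0.375 y 0.0009 z -0.0011
0.38 y 0.0018 z -0.0022
0.385 y 0.0027 z -0.0033
0.39 y 0.0036 z -0.0044
```

View pics/s16.png

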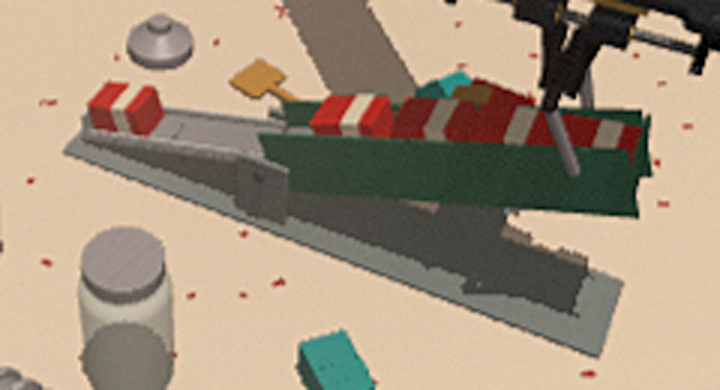

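Box2 is creeping out (left edge moved from 320 to 310). Hold on.

Call:
drive_tool:
  plan:
    - {"rx":0,"ry":0,"rz":0,"x":0,"y":0,"z":0,"fingers":0}
    - {"rx":0,"ry":0,"rz":0,"x":0,"y":0,"z":0,"fingers":0}
    - {"rx":0,"ry":0,"rz":0,"x":0,"y":0,"z":0,"fingers":0}
    - {"rx":0,"ry":0,"rz":0,"x":0,"y":0,"z":0,"fingers":0}
    - {"rx":0,"ry":0,"rz":0,"x":0,"y":0,"z":0,"fingers":0}
    - {"rx":0,"ry":0,"rz":0,"x":0,"y":0,"z":0,"fingers":0}

```text
time: 22.62
ee_pos: [0.4839, 0.3215, 0.2982]
eef_rot: [0.999, 0.047, 0.001, -0.001]
ft_force: [4.3, 5.7, -3.7]
width: 0.0109
```

```bash
python3 look.py s17.png .37
```

```text
t 22.62 p [0.4839 0.3215 0.2982] yawx 5.38 z [ 0.001  0.002 -1.   ] w 0.0109 F [ 4.3  5.7 -3.7] j7 -2.31
0.375 y 0.0009 z -0.0011
0.38 y 0.0018 z -0.0022
0.385 y 0.0027 z -0.0033
0.39 y 0.0036 z -0.0044
```

View pics/s17.png

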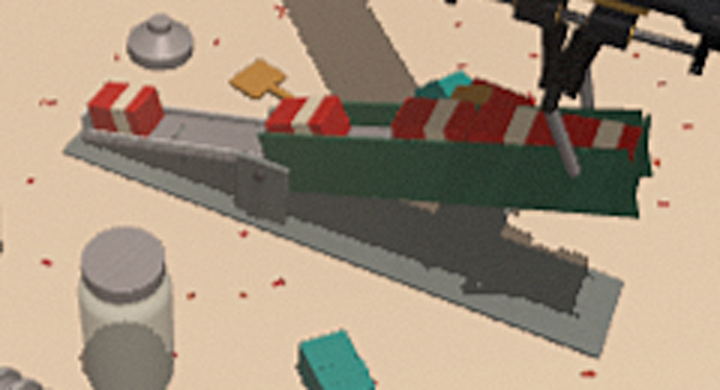

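Call:
drive_tool:
  plan:
    - {"rx":0,"ry":0,"rz":0,"x":0,"y":0,"z":0,"fingers":0}
    - {"rx":0,"ry":0,"rz":0,"x":0,"y":0,"z":0,"fingers":0}
    - {"rx":0,"ry":0,"rz":0,"x":0,"y":0,"z":0,"fingers":0}
    - {"rx":0,"ry":0,"rz":0,"x":0,"y":0,"z":0,"fingers":0}
    - {"rx":0,"ry":0,"rz":0,"x":0,"y":0,"z":0,"fingers":0}

```text
time: 23.3
ee_pos: [0.4839, 0.3215, 0.2982]
eef_rot: [0.999, 0.047, 0.001, -0.001]
ft_force: [3.8, 6.7, -1.9]
width: 0.011
```

```bash
python3 look.py s18.png .37; python3 -c "
from h import *
arc(.37,.37-np.array([.02,.04,.06,.08,.1,.13,.16,.19,.22,.25,.28,.31,.34,.37]))"
```

```text
t 23.3 p [0.4839 0.3215 0.2982] yawx 5.38 z [ 0.001  0.002 -1.   ] w 0.011 F [ 3.8  6.7 -1.9] j7 -2.31
0.375 y 0.0009 z -0.0011
0.38 y 0.0018 z -0.0022
0.385 y 0.0027 z -0.0033
0.39 y 0.0036 z -0.0044
0.35 y -0.0035 z 0.0045
0.33 y -0.0069 z 0.009
0.31 y -0.0102 z 0.0136
0.29 y -0.0134 z 0.0182
0.27 y -0.0166 z 0.0229
0.24 y -0.0211 z 0.0301
0.21 y -0.0254 z 0.0375
0.18 y -0.0294 z 0.0449
0.15 y -0.0333 z 0.0525
0.12 y -0.0369 z 0.0602
0.09 y -0.0403 z 0.068
0.06 y -0.0434 z 0.0758
0.03 y -0.0463 z 0.0838
0.0 y -0.049 z 0.0919
```

View pics/s18.png

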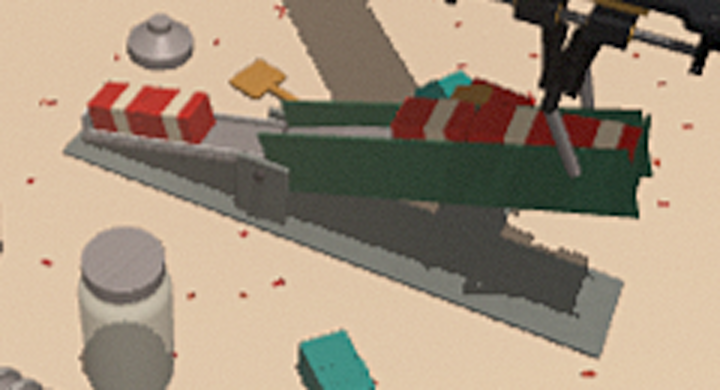

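Two boxes out in the lane, queued at the stop; three remain. Lower.

Call:
drive_tool:
  plan:
    - {"rx":0,"ry":0,"rz":0,"x":0,"y":-0.0035,"z":0.0045,"fingers":0}
    - {"rx":0,"ry":0,"rz":0,"x":0,"y":-0.0069,"z":0.009,"fingers":0}
    - {"rx":0,"ry":0,"rz":0,"x":0,"y":-0.0102,"z":0.0136,"fingers":0}
    - {"rx":0,"ry":0,"rz":0,"x":0,"y":-0.0134,"z":0.0182,"fingers":0}
    - {"rx":0,"ry":0,"rz":0,"x":0,"y":-0.0166,"z":0.0229,"fingers":0}
    - {"rx":0,"ry":0,"rz":0,"x":0,"y":-0.0211,"z":0.0301,"fingers":0}
    - {"rx":0,"ry":0,"rz":0,"x":0,"y":-0.0254,"z":0.0375,"fingers":0}
    - {"rx":0,"ry":0,"rz":0,"x":0,"y":-0.0294,"z":0.0449,"fingers":0}
    - {"rx":0,"ry":0,"rz":0,"x":0,"y":-0.0333,"z":0.0525,"fingers":0}
    - {"rx":0,"ry":0,"rz":0,"x":0,"y":-0.0369,"z":0.0602,"fingers":0}
    - {"rx":0,"ry":0,"rz":0,"x":0,"y":-0.0403,"z":0.068,"fingers":0}

```text
time: 24.72
ee_pos: [0.48, 0.3609, 0.2296]
eef_rot: [0.999, 0.047, 0.0, -0.0]
ft_force: [2.9, 3.7, -0.6]
width: 0.0109
```

```bash
python3 look.py s19.png .09; python3 -c "
from h import *
arc(.09,[.06,.03,.01,0])"
```

```text
t 24.73 p [0.48   0.3609 0.2296] yawx 5.35 z [ 0.  0. -1.] w 0.0109 F [ 2.9  3.7 -0.6] j7 -2.42
0.095 y 0.0005 z -0.0013
0.1 y 0.0011 z -0.0026
0.105 y 0.0017 z -0.0039
0.11 y 0.0022 z -0.0052
0.06 y -0.0031 z 0.0079
0.03 y -0.0061 z 0.0159
0.01 y -0.0079 z 0.0212
0 y -0.0087 z 0.0239
```

View pics/s19.png

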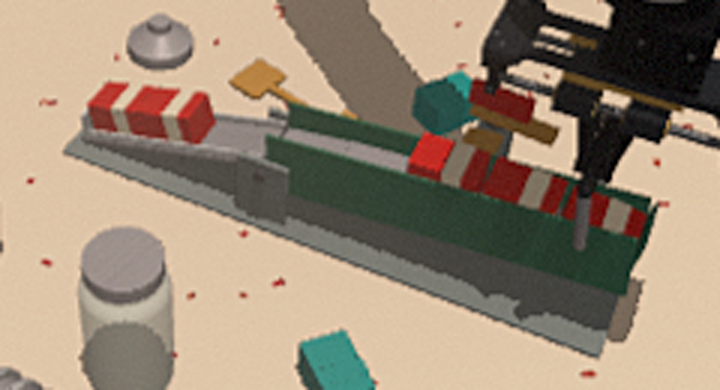

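Call:
drive_tool:
  plan:
    - {"rx":0,"ry":0,"rz":0,"x":0,"y":-0.0031,"z":0.0079,"fingers":0}
    - {"rx":0,"ry":0,"rz":0,"x":0,"y":-0.0061,"z":0.0159,"fingers":0}
    - {"rx":0,"ry":0,"rz":0,"x":0,"y":-0.0079,"z":0.0212,"fingers":0}
    - {"rx":0,"ry":0,"rz":0,"x":0,"y":-0.0085,"z":0.0225,"fingers":0}
    - {"rx":0,"ry":0,"rz":0,"x":0,"y":-0.0085,"z":0.0225,"fingers":0}
    - {"rx":0,"ry":0,"rz":0,"x":0,"y":-0.0085,"z":0.0225,"fingers":0.6}
    - {"rx":0,"ry":0,"rz":0,"x":0,"y":-0.0085,"z":0.0225,"fingers":0.6}
    - {"rx":0,"ry":0,"rz":0,"x":0,"y":-0.0085,"z":0.0225,"fingers":0.6}
    - {"rx":0,"ry":0,"rz":0,"x":0,"y":-0.0085,"z":-0.03,"fingers":0.6}
    - {"rx":0,"ry":0,"rz":0,"x":0,"y":-0.0085,"z":-0.06,"fingers":0.6}

```text
time: 26.02
ee_pos: [0.4792, 0.3693, 0.2923]
eef_rot: [0.999, 0.047, 0.001, -0.0]
ft_force: [-0.5, -0.0, 0.2]
width: 0.0495
```

```bash
python3 look.py s20.png .0; python3 - <<'E'
from h import *
# latch: fin now along 89.6+0 ; tool x yaw 89.5
rel(((.405,.2605,.29),yawq(89.5)))
E
```

```text
t 26.02 p [0.4792 0.3693 0.2923] yawx 5.35 z [ 0.001  0.001 -1.   ] w 0.0495 F [-0.5 -0.   0.2] j7 -2.4
0.005 y 0.0004 z -0.0013
0.01 y 0.0009 z -0.0027
0.015 y 0.0013 z -0.004
0.02 y 0.0018 z -0.0054
xyz [-0.0847  0.1022  0.0052] r [ 2.000e-04 -1.000e-03 -2.338e-01]
```

View pics/s20.png

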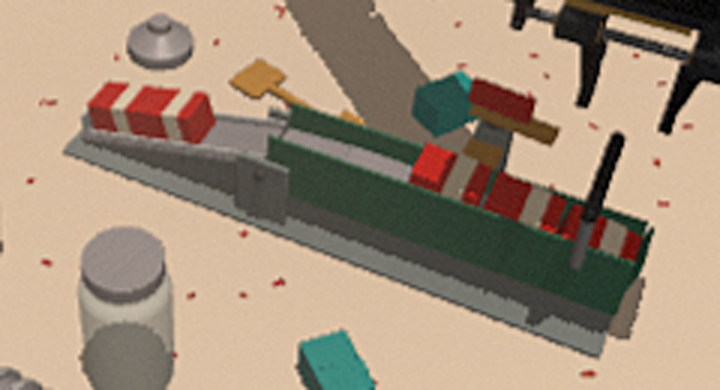

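Bin is down. Now back above the latch, turned to the fin.

Call:
drive_tool:
  plan:
    - {"rx":0,"ry":0,"rz":-0.234,"x":-0.085,"y":0.102,"z":0.005,"fingers":0.6}
    - {"rx":0,"ry":0,"rz":-0.234,"x":-0.085,"y":0.102,"z":0.005,"fingers":0.6}
    - {"rx":0,"ry":0,"rz":-0.234,"x":-0.085,"y":0.102,"z":0.005,"fingers":0.6}
    - {"rx":0,"ry":0,"rz":-0.234,"x":-0.085,"y":0.102,"z":0.005,"fingers":0.6}
    - {"rx":0,"ry":0,"rz":-0.234,"x":-0.085,"y":0.102,"z":0.005,"fingers":0.6}
    - {"rx":0,"ry":0,"rz":-0.234,"x":-0.085,"y":0.102,"z":0.005,"fingers":0.6}
    - {"rx":0,"ry":0,"rz":-0.234,"x":-0.085,"y":0.102,"z":0.005,"fingers":0.6}
    - {"rx":0,"ry":0,"rz":-0.234,"x":-0.085,"y":0.102,"z":0.005,"fingers":0.6}
    - {"rx":0,"ry":0,"rz":-0.234,"x":-0.085,"y":0.102,"z":0.005,"fingers":0.6}
    - {"rx":0,"ry":0,"rz":-0.234,"x":-0.085,"y":0.102,"z":0.005,"fingers":0.6}

```text
time: 27.32
ee_pos: [0.4039, 0.2595, 0.285]
eef_rot: [0.711, 0.703, -0.0, 0.0]
ft_force: [-0.1, 0.5, 0.5]
width: 0.0522
```

```bash
python3 - <<'E'
from h import *
st()
rel(((.405,.2605,.22),yawq(89.5)),((.405,.2605,.19),yawq(89.5)))
c=viewer.camera("wrist");show(c,"w21.png")
E
```

```text
t 27.32 p [0.4039 0.2595 0.285 ] yawx 89.34 z [-0. -0. -1.] w 0.0522 F [-0.1  0.5  0.5] j7 -0.73
xyz [0.001  0.0011 0.065 ] r [-0.      0.     -0.0004]
xyz [0.001  0.0011 0.095 ] r [-0.      0.     -0.0004]
```

View pics/w21.png

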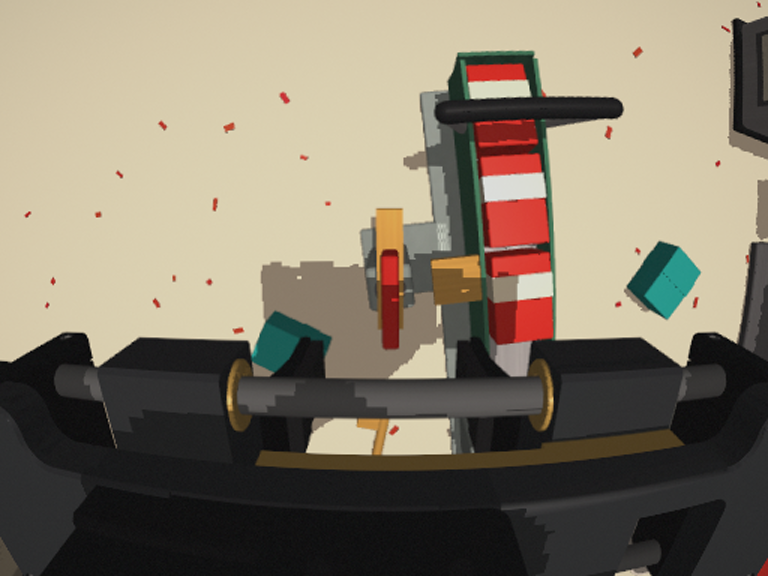

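Call:
drive_tool:
  plan:
    - {"rx":0,"ry":0,"rz":0,"x":0.001,"y":0.001,"z":0.06,"fingers":0.6}
    - {"rx":0,"ry":0,"rz":0,"x":0.001,"y":0.001,"z":0.08,"fingers":0.6}
    - {"rx":0,"ry":0,"rz":0,"x":0.001,"y":0.001,"z":0.095,"fingers":0.6}
    - {"rx":0,"ry":0,"rz":0,"x":0.001,"y":0.001,"z":0.095,"fingers":0.6}
    - {"rx":0,"ry":0,"rz":0,"x":0.001,"y":0.001,"z":0.095,"fingers":0}
    - {"rx":0,"ry":0,"rz":0,"x":0.001,"y":0.001,"z":0.095,"fingers":0}
    - {"rx":0,"ry":0,"rz":0,"x":0.001,"y":0.001,"z":0.095,"fingers":0}
    - {"rx":0,"ry":0,"rz":0,"x":0.001,"y":0.001,"z":0.095,"fingers":0}
    - {"rx":0,"ry":0,"rz":0,"x":0.001,"y":0.001,"z":0.095,"fingers":0}
  squeeze: 25

```text
time: 28.5
ee_pos: [0.4046, 0.2606, 0.1901]
eef_rot: [0.71, 0.705, -0.0, -0.0]
ft_force: [-18.3, -1.2, 10.3]
width: 0.0104
```

Call:
drive_tool:
  plan:
    - {"rx":0,"ry":0,"rz":0.02,"x":0,"y":0,"z":0,"fingers":0}
    - {"rx":0,"ry":0,"rz":0.04,"x":0,"y":0,"z":0,"fingers":0}
    - {"rx":0,"ry":0,"rz":0.06,"x":0,"y":0,"z":0,"fingers":0}
    - {"rx":0,"ry":0,"rz":0.08,"x":0,"y":0,"z":0,"fingers":0}
    - {"rx":0,"ry":0,"rz":0.1,"x":0,"y":0,"z":0,"fingers":0}
    - {"rx":0,"ry":0,"rz":0.12,"x":0,"y":0,"z":0,"fingers":0}
    - {"rx":0,"ry":0,"rz":0.14,"x":0,"y":0,"z":0,"fingers":0}
    - {"rx":0,"ry":0,"rz":0.16,"x":0,"y":0,"z":0,"fingers":0}
    - {"rx":0,"ry":0,"rz":0.18,"x":0,"y":0,"z":0,"fingers":0}
    - {"rx":0,"ry":0,"rz":0.2,"x":0,"y":0,"z":0,"fingers":0}
    - {"rx":0,"ry":0,"rz":0.22,"x":0,"y":0,"z":0,"fingers":0}
    - {"rx":0,"ry":0,"rz":0.233,"x":0,"y":0,"z":0,"fingers":0}

```text
time: 30.0
ee_pos: [0.4041, 0.2608, 0.1901]
eef_rot: [0.999, 0.049, -0.001, 0.0]
ft_force: [-5.9, 0.2, 4.8]
width: 0.0095
```

```bash
python3 - <<'E'
from h import *
st()
c=viewer.camera("wrist");show(c,"w22.png")
E
```

```text
t 30.0 p [0.4041 0.2608 0.1901] yawx 5.56 z [-0.002 -0.001 -1.   ] w 0.0095 F [-5.9  0.2  4.8] j7 -2.25
```

View pics/w22.png

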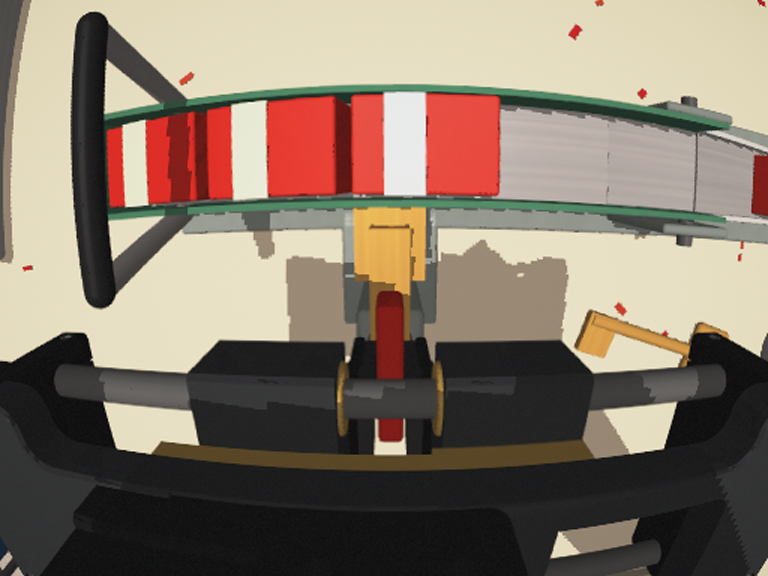

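```bash
cat >> h.py <<'E'
def laneR(Y=5.6,s=15):
    a=np.radians(Y);xs=np.array([np.cos(a),np.sin(a),0]);ys=np.array([-np.sin(a),np.cos(a),0]);t=np.radians(s)
    z=ys*np.sin(t)+np.array([0,0,-np.cos(t)]);y=xs
    return np.stack([np.cross(y,z),y,z],1)
E
python3 - <<'E'
from h import *
s,M=st()
up=np.array(s["ee_pos"])+[0,0,.1]
rel((up,M),((.50,.02,.29),laneR()))
E
```

```text
t 30.05 p [0.4041 0.2608 0.1901] yawx 5.35 z [-0.002 -0.001 -1.   ] w 0.0099 F [-6.4 -0.1  4.8] j7 -2.25
xyz [-0.0002  0.0001 -0.1   ] r [0. 0. 0.]
xyz [ 0.0729  0.2488 -0.0999] r [ 0.0327  0.0329 -0.2492]
```

Call:
drive_tool:
  plan:
    - {"rx":0,"ry":0,"rz":0,"x":0,"y":0,"z":0,"fingers":0.6}
    - {"rx":0,"ry":0,"rz":0,"x":0,"y":0,"z":0,"fingers":0.6}
    - {"rx":0,"ry":0,"rz":0,"x":0,"y":0,"z":0,"fingers":0.6}
    - {"rx":0,"ry":0,"rz":0,"x":0,"y":0,"z":-0.05,"fingers":0.6}
    - {"rx":0,"ry":0,"rz":0,"x":0,"y":0,"z":-0.1,"fingers":0.6}

```text
time: 30.68
ee_pos: [0.4048, 0.2604, 0.2911]
eef_rot: [0.999, 0.05, -0.0, 0.0]
ft_force: [1.0, 0.6, 0.2]
width: 0.0492
```

```bash
python3 - <<'E'
from h import *
s,M=st()
rel(((.50,.02,.29),laneR()))
E
```

```text
t 30.68 p [0.4048 0.2604 0.2911] yawx 5.72 z [-0.001 -0.    -1.   ] w 0.0492 F [1.  0.6 0.2] j7 -2.17
xyz [0.0708 0.2487 0.0011] r [ 0.0326  0.0329 -0.2481]
```

Call:
drive_tool:
  plan:
    - {"rx":0.0326,"ry":0.0329,"rz":-0.248,"x":0.071,"y":0.249,"z":0.001,"fingers":0.9}
    - {"rx":0.0326,"ry":0.0329,"rz":-0.248,"x":0.071,"y":0.249,"z":0.001,"fingers":0.9}
    - {"rx":0.0326,"ry":0.0329,"rz":-0.248,"x":0.071,"y":0.249,"z":0.001,"fingers":0.9}
    - {"rx":0.0326,"ry":0.0329,"rz":-0.248,"x":0.071,"y":0.249,"z":0.001,"fingers":0.9}
    - {"rx":0.0326,"ry":0.0329,"rz":-0.248,"x":0.071,"y":0.249,"z":0.001,"fingers":0.9}
    - {"rx":0.0326,"ry":0.0329,"rz":-0.248,"x":0.071,"y":0.249,"z":0.001,"fingers":0.9}
    - {"rx":0.0326,"ry":0.0329,"rz":-0.248,"x":0.071,"y":0.249,"z":0.001,"fingers":0.9}
    - {"rx":0.0326,"ry":0.0329,"rz":-0.248,"x":0.071,"y":0.249,"z":0.001,"fingers":0.9}
    - {"rx":0.0326,"ry":0.0329,"rz":-0.248,"x":0.071,"y":0.249,"z":0.001,"fingers":0.9}
    - {"rx":0.0326,"ry":0.0329,"rz":-0.248,"x":0.071,"y":0.249,"z":0.001,"fingers":0.9}
    - {"rx":0.0326,"ry":0.0329,"rz":-0.248,"x":0.071,"y":0.249,"z":0.001,"fingers":0.9}

```text
time: 32.05
ee_pos: [0.5005, 0.0196, 0.2889]
eef_rot: [0.667, 0.734, 0.088, -0.097]
ft_force: [0.2, -0.5, 0.3]
width: 0.0783
```

```bash
python3 - <<'E'
from h import *
s,M=st()
for n in ("wrist","top","scene"):
    c=viewer.camera(n);show(c,f"{n}23.png")
    P=wcloud(c) if n=="wrist" else cloud(c)
    hsv=cv2.cvtColor(c["color"],cv2.COLOR_RGB2HSV);H,S,V=[hsv[...,i] for i in range(3)]
    x,y,z=[P[...,i] for i in range(3)]
    a=np.radians(5.6);h=np.array([.5053,.0985])
    Q=P[...,:2]-h;sx=Q[...,0]*np.cos(a)+Q[...,1]*np.sin(a);sy=-Q[...,0]*np.sin(a)+Q[...,1]*np.cos(a)
    fl=.066+sy*np.tan(np.radians(15)) ; hh=(z-fl)*np.cos(np.radians(15))
    m=(sy<-.03)&(sy>-.25)&(abs(sx)<.04)&(hh>.028)&(hh<.046)
    print(n,m.sum())
    if m.sum()>20: print("top sx",np.round(np.percentile(sx[m],[2,50,98]),4),"sy",np.round(np.percentile(sy[m],[2,50,98]),4),"h",np.round(np.percentile(hh[m],[5,50,95]),4))
E
```

```text
t 32.05 p [0.5005 0.0196 0.2889] yawx 95.48 z [-0.024  0.258 -0.966] w 0.0783 F [ 0.2 -0.5  0.3] j7 0.14
wrist 1320
top sx [-0.0181  0.001   0.0205] sy [-0.1573 -0.1328 -0.0799] h [0.033  0.0372 0.0384]
top 0
scene 423
top sx [-0.0184  0.0075  0.0234] sy [-0.1918 -0.1326 -0.0804] h [0.0295 0.037  0.0392]
```

View pics/wrist23.png

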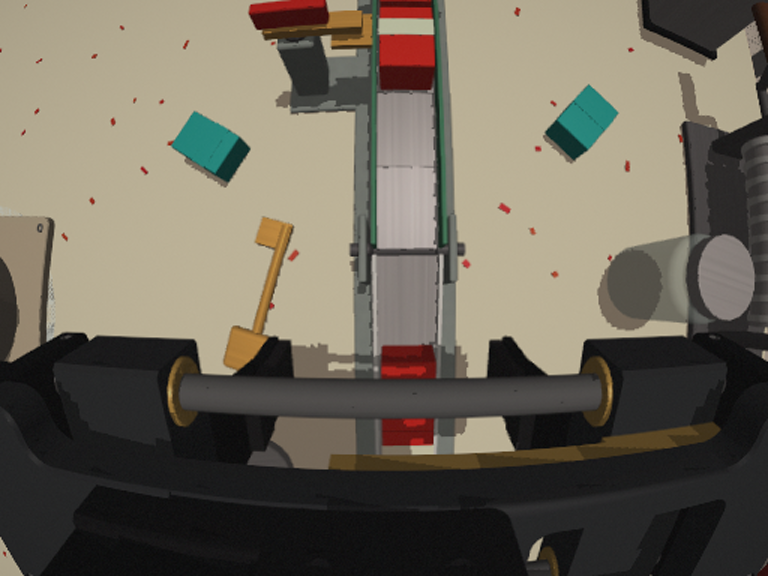

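View pics/top23.png

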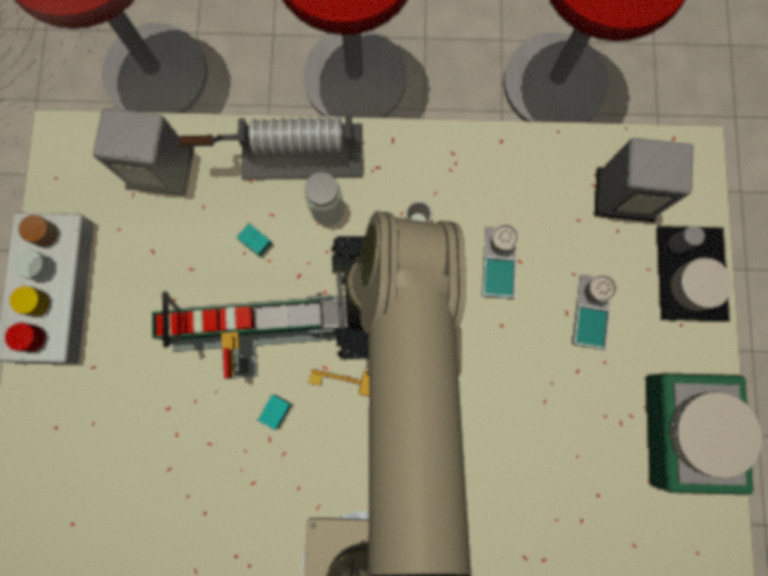

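```bash
cat >> h.py <<'E'
def lanepose(sy,sx=.001,h=.034,back=0,Y=5.6):
    a=np.radians(Y);xs=np.array([np.cos(a),np.sin(a),0]);ys=np.array([-np.sin(a),np.cos(a),0])
    p=np.array([.5053,.0985,0])+sx*xs+sy*ys;p[2]=.066+sy*np.tan(np.radians(15))+h/np.cos(np.radians(15))
    M=laneR(Y);return p-(.051+back)*M[:,2],M
E
python3 - <<'E'
from h import *
s,M=st()
rel(lanepose(-.107,back=.06),lanepose(-.107))
E
```

```text
t 32.2 p [0.5004 0.0199 0.2891] yawx 95.45 z [-0.024  0.258 -0.966] w 0.0781 F [-0.3  0.8  0.3] j7 0.14
xyz [-0.0843  0.0136  0.0907] r [ 0.0002 -0.     -0.0004]
xyz [-0.0843  0.0136  0.1507] r [ 0.0002 -0.     -0.0004]
```

Call:
drive_tool:
  plan:
    - {"rx":0,"ry":0,"rz":0,"x":-0.084,"y":0.0136,"z":0.05,"fingers":0.8}
    - {"rx":0,"ry":0,"rz":0,"x":-0.084,"y":0.0136,"z":0.091,"fingers":0.8}
    - {"rx":0,"ry":0,"rz":0,"x":-0.084,"y":0.0136,"z":0.091,"fingers":0.8}
    - {"rx":0,"ry":0,"rz":0,"x":-0.084,"y":0.0136,"z":0.125,"fingers":0.8}
    - {"rx":0,"ry":0,"rz":0,"x":-0.084,"y":0.0136,"z":0.15,"fingers":0.8}
    - {"rx":0,"ry":0,"rz":0,"x":-0.084,"y":0.0136,"z":0.15,"fingers":0.8}

```text
time: 32.95
ee_pos: [0.5181, -0.0194, 0.1234]
eef_rot: [0.666, 0.735, 0.088, -0.097]
ft_force: [0.2, -0.6, 0.6]
width: 0.0693
```

```bash
python3 - <<'E'
from h import *
s,M=st()
c=viewer.camera("scene");show(c,"s24.png",(180,130,420,270),3)
c=viewer.camera("wrist");show(c,"w24.png")
rel(lanepose(-.107))
E
```

```text
t 32.95 p [ 0.5181 -0.0194  0.1234] yawx 95.63 z [-0.025  0.259 -0.966] w 0.0693 F [ 0.2 -0.6  0.6] j7 0.22
xyz [-0.0011 -0.0012  0.0027] r [0.0005 0.     0.    ]
```

View pics/s24.png

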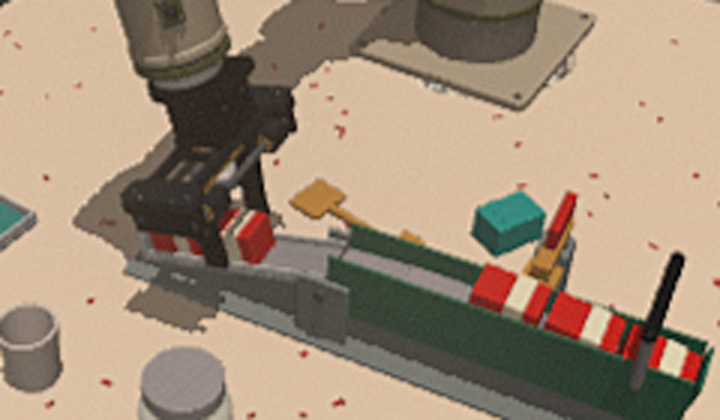

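View pics/w24.png

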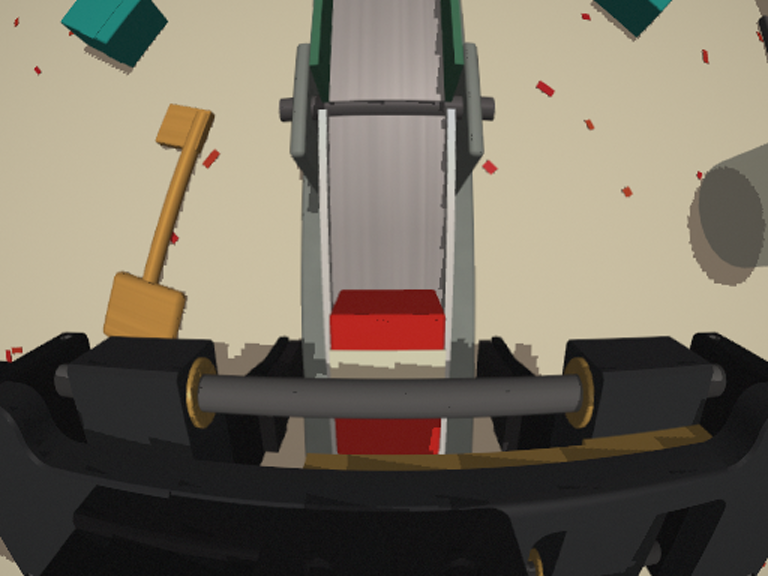

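Call:
drive_tool:
  plan:
    - {"rx":0,"ry":0,"rz":0,"x":-0.001,"y":-0.001,"z":0.002,"fingers":0.8}
    - {"rx":0,"ry":0,"rz":0,"x":-0.001,"y":-0.001,"z":0.002,"fingers":0.2}
    - {"rx":0,"ry":0,"rz":0,"x":-0.001,"y":-0.001,"z":0.002,"fingers":0.2}
    - {"rx":0,"ry":0,"rz":0,"x":-0.001,"y":-0.001,"z":0.002,"fingers":0.2}
    - {"rx":0,"ry":0,"rz":0,"x":-0.001,"y":-0.001,"z":0.002,"fingers":0.2}
    - {"rx":0,"ry":0,"rz":0,"x":-0.001,"y":-0.001,"z":0.002,"fingers":0.2}
    - {"rx":0,"ry":0,"rz":0,"x":-0.001,"y":-0.001,"z":-0.02,"fingers":0.2}
    - {"rx":0,"ry":0,"rz":0,"x":-0.001,"y":-0.001,"z":-0.05,"fingers":0.2}
    - {"rx":0,"ry":0,"rz":0,"x":-0.001,"y":-0.001,"z":-0.06,"fingers":0.2}
  squeeze: 25

```text
time: 34.17
ee_pos: [0.5194, -0.0379, 0.1815]
eef_rot: [0.666, 0.734, 0.089, -0.095]
ft_force: [-0.3, 0.9, -1.4]
width: 0.0398
```

```bash
python3 - <<'E'
from h import *
s,M=st()
c=viewer.camera("scene");show(c,"s25.png")
c=viewer.camera("top");show(c,"t25.png")
P=cloud(c);hsv=cv2.cvtColor(c["color"],cv2.COLOR_RGB2HSV);H,S,V=[hsv[...,i] for i in range(3)]
t=((H>80)&(H<97)&(S>100)&(P[...,1]<-.15)&(P[...,2]<.03)).astype(np.uint8)
n,lab,q,ce=cv2.connectedComponentsWithStats(t)
for i in range(1,n):
    if q[i,4]>100:
        m=lab==i;Q=P[m];(cx,cy),(w,h),a=cv2.minAreaRect(np.argwhere(m)[:,::-1].astype(np.float32))
        print(ce[i],q[i,4],"pix rect",cx,cy,w,h,a,"world mean",np.round(Q.mean(0),4),"med",np.round(np.median(Q,0),4))
E
```

```text
t 34.17 p [ 0.5194 -0.0379  0.1815] yawx 95.55 z [-0.022  0.257 -0.966] w 0.0398 F [-0.3  0.9 -1.4] j7 0.24
[337.60126582 183.93670886] 158 pix rect 337.5 184.5 21.0 7.0 90.0 world mean [ 0.6043 -0.2772  0.0049] med [ 0.6048 -0.2778  0.0049]
[394.09487179 217.52820513] 390 pix rect 394.16461181640625 217.51829528808594 17.448183059692383 22.638463973999023 6.34019136428833 world mean [ 0.5037 -0.4494  0.0049] med [ 0.5037 -0.4492  0.0051]
```

View pics/s25.png

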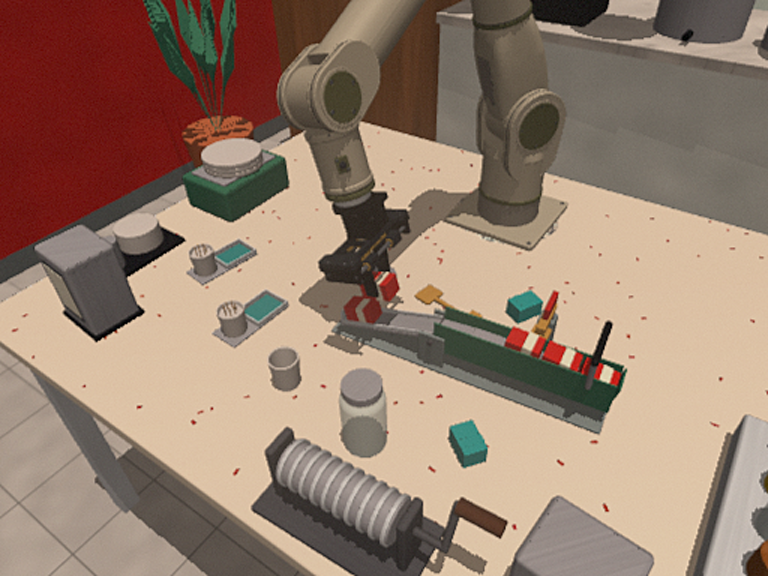

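View pics/t25.png

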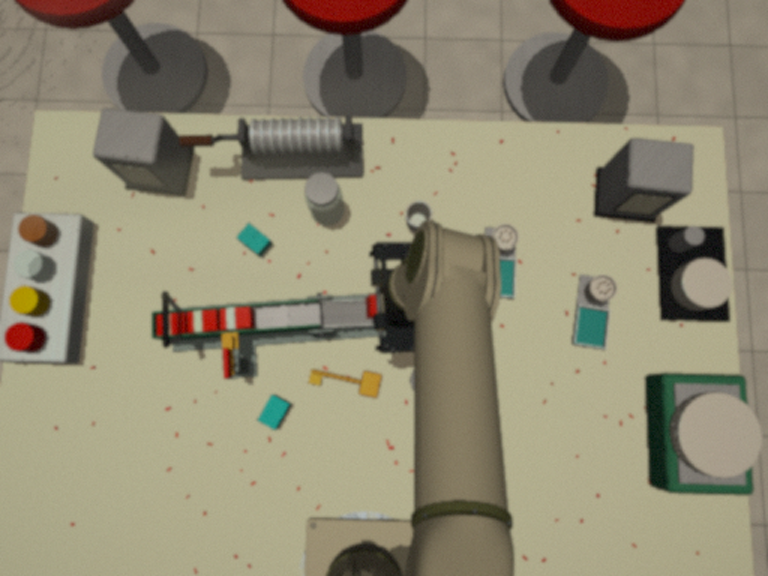

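```bash
cat >> h.py <<'E'
def caddies(P,col):
    hsv=cv2.cvtColor(col,cv2.COLOR_RGB2HSV);H,S,V=[hsv[...,i] for i in range(3)]
    t=((H>80)&(H<97)&(S>100)&(P[...,1]<-.15)&(abs(P[...,2])<.015)).astype(np.uint8)
    n,lab,q,ce=cv2.connectedComponentsWithStats(t)
    for i in range(1,n):
        if q[i,4]>100:
            m=lab==i;Q=P[m];Q=Q[abs(Q[:,:2]-np.median(Q[:,:2],0)).max(1)<.06]
            o=Q.mean(0)
            # cup: points z .03-.075 within 0.12
            d=np.hypot(P[...,0]-o[0],P[...,1]-o[1]);k=(d>.035)&(d<.115)&(P[...,2]>.05)&(P[...,2]<.068)
            cu=P[k].mean(0) if k.sum() else o*0
            v=cu-o
            print("caddy px",np.round(ce[i]),q[i,4],rect(Q),"mean",np.round(o,4),"cup",np.round(cu,4),k.sum(),"yaw",round(np.degrees(np.arctan2(v[1],v[0])),2),"dist",round(np.hypot(v[0],v[1]),4))
E
python3 - <<'E'
from h import *
d=np.load("top0.npz");caddies(d["P"],d["c"])
c=viewer.camera("scene");caddies(cloud(c),c["color"])
E
```

```text
caddy px [333. 184.] 384 [ 603.2 -261.6   53.9   71.4   89.7] mean [ 0.6026 -0.2618  0.0051] cup [ 0.6754 -0.2641  0.0555] 229 yaw -1.82 dist 0.0728
caddy px [394. 218.] 388 [ 503.9 -449.8   53.8   70.2   81.1] mean [ 0.5038 -0.4495  0.0048] cup [ 0.5756 -0.4569  0.0555] 238 yaw -5.93 dist 0.0722
caddy px [155. 169.] 124 [ 499.  -452.2   44.2   65.3   78.1] mean [ 0.4985 -0.4522  0.0058] cup [ 0.5771 -0.4562  0.0563] 159 yaw -2.91 dist 0.0786
caddy px [175. 205.] 194 [ 596.3 -264.2   47.6   65.7   86.9] mean [ 0.5978 -0.2643  0.005 ] cup [ 0.6754 -0.263   0.0558] 217 yaw 0.95 dist 0.0775
```

```bash
python3 - <<'E'
from h import *
s,M=st()
rel(((.598,-.262,.23),yawq(-1)))
E
```

```text
t 34.33 p [ 0.5186 -0.0374  0.1797] yawx 95.54 z [-0.024  0.258 -0.966] w 0.0396 F [-0.7  1.2 -1.9] j7 0.24
xyz [-0.2104  0.0574 -0.1084] r [-0.035  -0.0314  0.2665]
```

Call:
drive_tool:
  plan:
    - {"rx":-0.035,"ry":-0.0314,"rz":0.2665,"x":-0.21,"y":0.057,"z":-0.108,"fingers":0.2}
    - {"rx":-0.035,"ry":-0.0314,"rz":0.2665,"x":-0.21,"y":0.057,"z":-0.108,"fingers":0.2}
    - {"rx":-0.035,"ry":-0.0314,"rz":0.2665,"x":-0.21,"y":0.057,"z":-0.108,"fingers":0.2}
    - {"rx":-0.035,"ry":-0.0314,"rz":0.2665,"x":-0.21,"y":0.057,"z":-0.108,"fingers":0.2}
    - {"rx":-0.035,"ry":-0.0314,"rz":0.2665,"x":-0.21,"y":0.057,"z":-0.108,"fingers":0.2}
    - {"rx":-0.035,"ry":-0.0314,"rz":0.2665,"x":-0.21,"y":0.057,"z":-0.108,"fingers":0.2}
    - {"rx":-0.035,"ry":-0.0314,"rz":0.2665,"x":-0.21,"y":0.057,"z":-0.108,"fingers":0.2}
    - {"rx":-0.035,"ry":-0.0314,"rz":0.2665,"x":-0.21,"y":0.057,"z":-0.108,"fingers":0.2}
    - {"rx":-0.035,"ry":-0.0314,"rz":0.2665,"x":-0.21,"y":0.057,"z":-0.108,"fingers":0.2}
    - {"rx":-0.035,"ry":-0.0314,"rz":0.2665,"x":-0.21,"y":0.057,"z":-0.108,"fingers":0.2}
    - {"rx":-0.035,"ry":-0.0314,"rz":0.2665,"x":-0.21,"y":0.057,"z":-0.108,"fingers":0.2}
    - {"rx":-0.035,"ry":-0.0314,"rz":0.2665,"x":-0.21,"y":0.057,"z":-0.108,"fingers":0.2}

```text
time: 35.83
ee_pos: [0.5974, -0.2619, 0.2297]
eef_rot: [1.0, -0.008, -0.0, -0.0]
ft_force: [-0.1, -0.2, -1.1]
width: 0.0399
```

```bash
python3 - <<'E'
from h import *
s,M=st()
c=viewer.camera("wrist");show(c,"w26.png");caddies(wcloud(c),c["color"])
c=viewer.camera("scene");show(c,"s26.png");caddies(cloud(c),c["color"])
c=viewer.camera("top");caddies(cloud(c),c["color"])
E
```

```text
t 35.83 p [ 0.5974 -0.2619  0.2297] yawx -0.89 z [-0.     0.001 -1.   ] w 0.0399 F [-0.1 -0.2 -1.1] j7 -1.25
caddy px [258. 170.] 2258 [ 614.  -261.    59.7   45.8   87.9] mean [ 0.6143 -0.2605  0.0051] cup [ 0.6749 -0.2637  0.0549] 2825 yaw -3.07 dist 0.0607
caddy px [331. 189.] 201 [ 589.9 -260.4   54.5   45.    79.4] mean [ 0.5882 -0.2573  0.0051] cup [ 0.6963 -0.2559  0.0581] 18 yaw 0.74 dist 0.1082
caddy px [398. 219.] 200 [ 501.8 -462.5   30.6   70.8   77.1] mean [ 0.5004 -0.462   0.0046] cup [ 0.5739 -0.4653  0.0559] 157 yaw -2.61 dist 0.0736
```

View pics/w26.png

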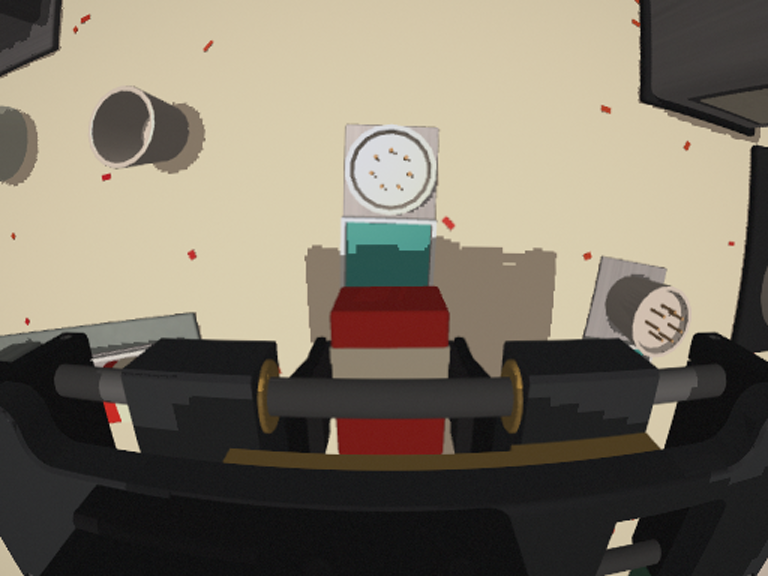

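View pics/s26.png

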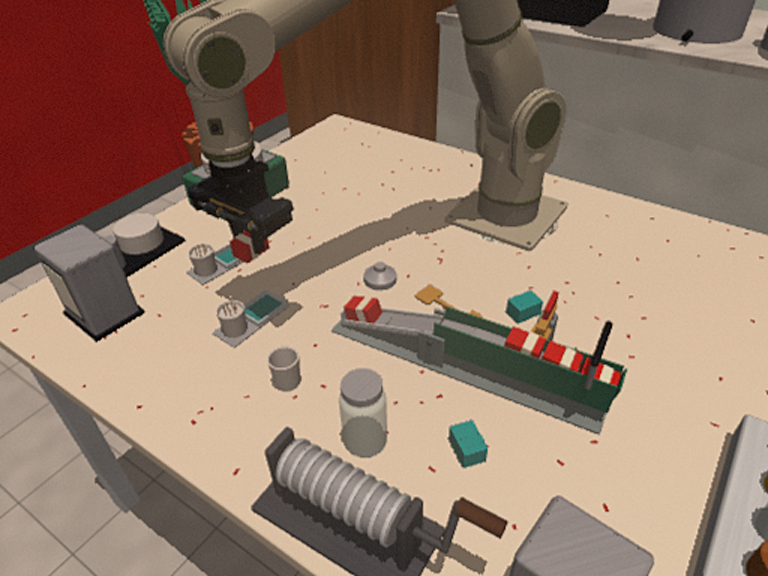

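```bash
python3 - <<'E'
from h import *
s,M=st()
c=viewer.camera("wrist");P=wcloud(c);hsv=cv2.cvtColor(c["color"],cv2.COLOR_RGB2HSV);H,S=hsv[...,0],hsv[...,1]
t=(H>80)&(H<97)&(S>100)&(abs(P[...,2]-.005)<.006)&(P[...,1]>-.31)
L=[];Rr=[]
for v in range(150,188,2):
    u=np.where(t[v])[0]
    if len(u)>30: L.append(P[v,u[0]]);Rr.append(P[v,u[-1]])
L=np.array(L);Rr=np.array(Rr)
for E in(L,Rr):
    p=np.polyfit(E[:,0],E[:,1],1);print("edge yaw",np.degrees(np.arctan(p[0])),"y at .60",np.polyval(p,.6),"x",E[:,0].min(),E[:,0].max())
Q=P[t];print("xmax",np.percentile(Q[:,0],99))
rel(((.5985,-.2615,.13),yawq(-2)),((.5985,-.2615,.0905),yawq(-2)))
E
```

```text
t 35.98 p [ 0.5975 -0.262   0.2301] yawx -0.98 z [ 0.  0. -1.] w 0.0396 F [-0.3 -0.1  0.4] j7 -1.25
edge yaw -2.1665491507974073 y at .60 -0.23086421863648623 x 0.5967078537271917 0.6367185586724118
edge yaw -1.218357478632986 y at .60 -0.28950350027264393 x 0.5958017245623072 0.6355900944156757
xmax 0.6367461392629981
xyz [ 0.0009 -0.0004  0.1001] r [-0.0001 -0.      0.0028]
xyz [ 0.0009 -0.0004  0.1396] r [-0.0001 -0.      0.0028]
```

Call:
drive_tool:
  plan:
    - {"rx":0,"ry":0,"rz":0.002,"x":-0.001,"y":-0.0018,"z":0.06,"fingers":0.2}
    - {"rx":0,"ry":0,"rz":0.002,"x":-0.001,"y":-0.0018,"z":0.1,"fingers":0.2}
    - {"rx":0,"ry":0,"rz":0.002,"x":-0.001,"y":-0.0018,"z":0.115,"fingers":0.2}
    - {"rx":0,"ry":0,"rz":0.002,"x":-0.001,"y":-0.0018,"z":0.125,"fingers":0.2}
    - {"rx":0,"ry":0,"rz":0.002,"x":-0.001,"y":-0.0018,"z":0.132,"fingers":0.2}
    - {"rx":0,"ry":0,"rz":0.002,"x":-0.001,"y":-0.0018,"z":0.137,"fingers":0.2}
    - {"rx":0,"ry":0,"rz":0.002,"x":-0.001,"y":-0.0018,"z":0.137,"fingers":0.2}

```text
time: 36.9
ee_pos: [0.5969, -0.2598, 0.0934]
eef_rot: [1.0, -0.015, 0.0, -0.0]
ft_force: [0.3, 0.4, -0.5]
width: 0.0396
```

```bash
python3 - <<'E'
from h import *
s,M=st()
c=viewer.camera("wrist");show(c,"w27.png")
E
```

```text
t 36.9 p [ 0.5969 -0.2598  0.0934] yawx -1.72 z [ 0.  0. -1.] w 0.0396 F [ 0.3  0.4 -0.5] j7 -1.27
```

View pics/w27.png

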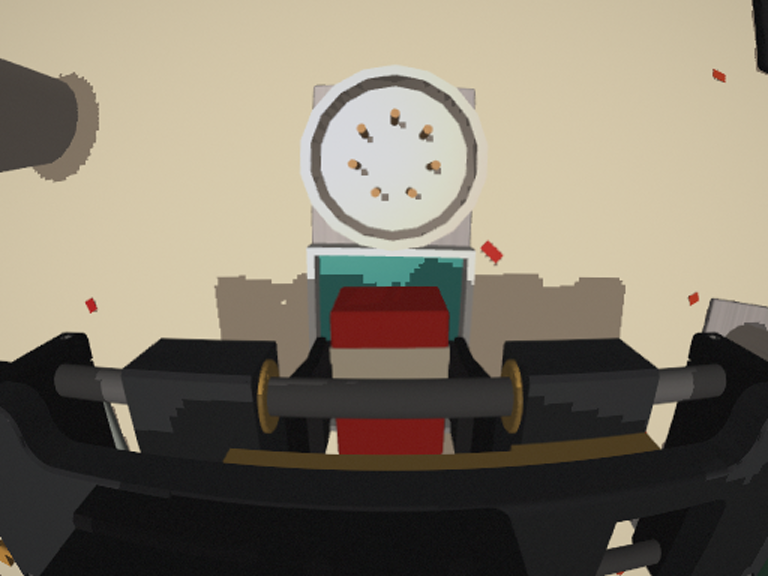

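```bash
python3 - <<'E'
from h import *
c=viewer.camera("wrist");P=wcloud(c);hsv=cv2.cvtColor(c["color"],cv2.COLOR_RGB2HSV);H,S=hsv[...,0],hsv[...,1]
m=((H<8)|(H>172))&(S>140);m[:185]=0;m[235:]=0;m[:,:200]=0;m[:,320:]=0
Q=P[m];print(np.round(np.percentile(Q,[1,10,50,90,99],axis=0),4))
for u in(245,260,275):
    print([ (v,np.round(P[v,u],4).tolist()) for v in range(172,212,3)])
E
```

```text
[[ 0.613  -0.28    0.0135]
 [ 0.6151 -0.2762  0.0234]
 [ 0.6234 -0.2608  0.0464]
 [ 0.626  -0.2454  0.0475]
 [ 0.6264 -0.2418  0.0483]]
[(172, [0.6362, -0.2524, 0.0052]), (175, [0.6344, -0.2523, 0.0057]), (178, [0.6326, -0.2523, 0.0064]), (181, [0.6304, -0.2521, 0.0049]), (184, [0.6285, -0.2521, 0.0052]), (187, [0.6268, -0.252, 0.0061]), (190, [0.6248, -0.2519, 0.0056]), (193, [0.6262, -0.2526, 0.0192]), (196, [0.6256, -0.2528, 0.0235]), (199, [0.626, -0.2532, 0.0316]), (202, [0.6259, -0.2535, 0.0373]), (205, [0.6262, -0.2538, 0.0438]), (208, [0.6253, -0.2539, 0.0459]), (211, [0.6241, -0.2539, 0.0473])]
[(172, [0.6359, -0.2617, 0.0057]), (175, [0.634, -0.2616, 0.0056]), (178, [0.6319, -0.2616, 0.0042]), (181, [0.6299, -0.2615, 0.0042]), (184, [0.6282, -0.2615, 0.0051]), (187, [0.6264, -0.2614, 0.0057]), (190, [0.6244, -0.2613, 0.0055]), (193, [0.6258, -0.2614, 0.0187]), (196, [0.6258, -0.2613, 0.0256]), (199, [0.6256, -0.2613, 0.031]), (202, [0.6257, -0.2613, 0.0373]), (205, [0.6257, -0.2613, 0.0429]), (208, [0.6254, -0.2613, 0.0469]), (211, [0.6239, -0.2613, 0.0471])]
[(172, [0.6355, -0.271, 0.0048]), (175, [0.6339, -0.2709, 0.0065]), (178, [0.6318, -0.2709, 0.0053]), (181, [0.63, -0.2708, 0.0059]), (184, [0.6281, -0.2708, 0.0058]), (187, [0.6261, -0.2708, 0.0055]), (190, [0.6242, -0.2707, 0.0056]), (193, [0.6256, -0.2701, 0.019]), (196, [0.6257, -0.2697, 0.0261]), (199, [0.6255, -0.2695, 0.0315]), (202, [0.6254, -0.2692, 0.0371]), (205, [0.6257, -0.2689, 0.0438]), (208, [0.6248, -0.2687, 0.0458]), (211, [0.6235, -0.2687, 0.0466])]
```

Call:
drive_tool:
  plan:
    - {"rx":0,"ry":0,"rz":0,"x":0.001,"y":0,"z":0.003,"fingers":0.2}
    - {"rx":0,"ry":0,"rz":0,"x":0.001,"y":0,"z":0.0055,"fingers":0.2}
    - {"rx":0,"ry":0,"rz":0,"x":0.001,"y":0,"z":0.0055,"fingers":0.2}
    - {"rx":0,"ry":0,"rz":0,"x":0.001,"y":0,"z":0.0055,"fingers":0.6}
    - {"rx":0,"ry":0,"rz":0,"x":0.001,"y":0,"z":0.0055,"fingers":0.6}
    - {"rx":0,"ry":0,"rz":0,"x":0.001,"y":0,"z":0.0055,"fingers":0.6}
    - {"rx":0,"ry":0,"rz":0,"x":0.001,"y":0,"z":-0.03,"fingers":0.6}
    - {"rx":0,"ry":0,"rz":0,"x":0.001,"y":0,"z":-0.08,"fingers":0.6}
    - {"rx":0,"ry":0,"rz":0,"x":0.001,"y":0,"z":-0.15,"fingers":0.8}
    - {"rx":0,"ry":0,"rz":0,"x":0.001,"y":0,"z":-0.15,"fingers":0.8}

```text
time: 38.25
ee_pos: [0.5995, -0.2606, 0.2489]
eef_rot: [1.0, -0.015, 0.004, 0.001]
ft_force: [-0.1, 0.3, -0.8]
width: 0.0646
```

```bash
python3 - <<'E'
from h import *
s,M=st()
c=viewer.camera("wrist");show(c,"w28.png")
c=viewer.camera("scene");show(c,"s28.png",(100,130,340,270),3)
rel(lanepose(-.16,back=.10))
E
```

```text
t 38.25 p [ 0.5995 -0.2606  0.2489] yawx -1.74 z [ 0.008 -0.003 -1.   ] w 0.0646 F [-0.1  0.3 -0.8] j7 -1.27
xyz [-0.0773 -0.1583  0.04  ] r [ 0.0358  0.0309 -0.2686]
```

View pics/w28.png

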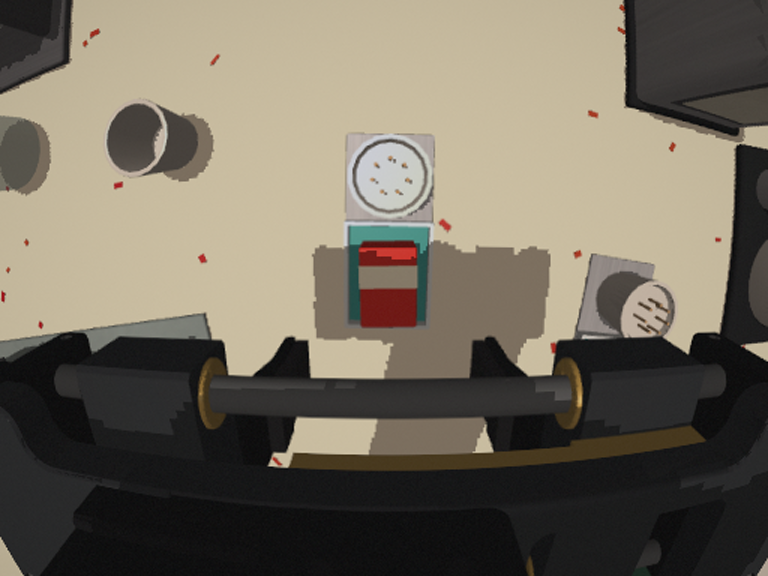

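View pics/s28.png

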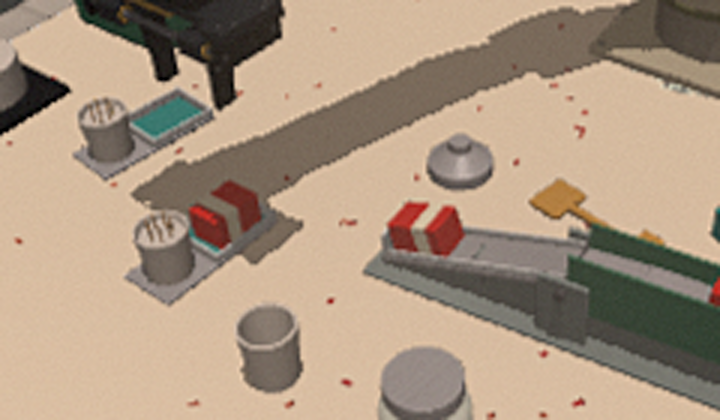

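Call:
drive_tool:
  plan:
    - {"rx":0.0358,"ry":0.0309,"rz":-0.2686,"x":-0.077,"y":-0.156,"z":0.04,"fingers":0.8}
    - {"rx":0.0358,"ry":0.0309,"rz":-0.2686,"x":-0.077,"y":-0.156,"z":0.04,"fingers":0.8}
    - {"rx":0.0358,"ry":0.0309,"rz":-0.2686,"x":-0.077,"y":-0.156,"z":0.04,"fingers":0.8}
    - {"rx":0.0358,"ry":0.0309,"rz":-0.2686,"x":-0.077,"y":-0.156,"z":0.04,"fingers":0.8}
    - {"rx":0.0358,"ry":0.0309,"rz":-0.2686,"x":-0.077,"y":-0.156,"z":0.04,"fingers":0.8}
    - {"rx":0.0358,"ry":0.0309,"rz":-0.2686,"x":-0.077,"y":-0.156,"z":0.04,"fingers":0.8}
    - {"rx":0.0358,"ry":0.0309,"rz":-0.2686,"x":-0.077,"y":-0.156,"z":0.04,"fingers":0.8}
    - {"rx":0.0358,"ry":0.0309,"rz":-0.2686,"x":-0.077,"y":-0.156,"z":0.04,"fingers":0.8}
    - {"rx":0.0358,"ry":0.0309,"rz":-0.2686,"x":-0.077,"y":-0.156,"z":0.04,"fingers":0.8}
    - {"rx":0.0358,"ry":0.0309,"rz":-0.2686,"x":-0.077,"y":-0.156,"z":0.04,"fingers":0.8}
    - {"rx":0.0358,"ry":0.0309,"rz":-0.2686,"x":-0.077,"y":-0.156,"z":0.04,"fingers":0.8}

```text
time: 39.72
ee_pos: [0.5251, -0.1014, 0.2022]
eef_rot: [0.667, 0.733, 0.087, -0.099]
ft_force: [-0.4, -0.1, 0.8]
width: 0.0697
```

```bash
python3 - <<'E'
from h import *
s,M=st()
for n in ("wrist","scene"):
    c=viewer.camera(n);show(c,f"{n}29.png")
    P=wcloud(c) if n=="wrist" else cloud(c)
    a=np.radians(5.6);h=np.array([.5053,.0985])
    Q=P[...,:2]-h;z=P[...,2];sx=Q[...,0]*np.cos(a)+Q[...,1]*np.sin(a);sy=-Q[...,0]*np.sin(a)+Q[...,1]*np.cos(a)
    hh=(z-.066-sy*np.tan(np.radians(15)))*np.cos(np.radians(15))
    m=(sy<-.03)&(sy>-.25)&(abs(sx)<.04)&(hh>.028)&(hh<.046)
    if m.sum()>20: print("top sx",np.round(np.percentile(sx[m],[2,50,98]),4),"sy",np.round(np.percentile(sy[m],[2,50,98]),4),"h",np.round(np.percentile(hh[m],[5,50,95]),4))
rel(lanepose(-.163,back=.05),lanepose(-.163))
E
```

```text
t 39.73 p [ 0.5251 -0.1014  0.2022] yawx 95.35 z [-0.029  0.259 -0.965] w 0.0697 F [-0.4 -0.1  0.8] j7 0.36
top sx [-0.0186  0.0012  0.021 ] sy [-0.1946 -0.1642 -0.1368] h [0.0306 0.0373 0.0384]
top sx [-0.0177  0.0056  0.0232] sy [-0.193  -0.1624 -0.1363] h [0.0295 0.0368 0.0391]
xyz [-0.0011  0.0008  0.0491] r [-0.0004 -0.0002 -0.0005]
xyz [-0.0011  0.001   0.0991] r [-0.0004 -0.0002 -0.0005]
```

View pics/wrist29.png

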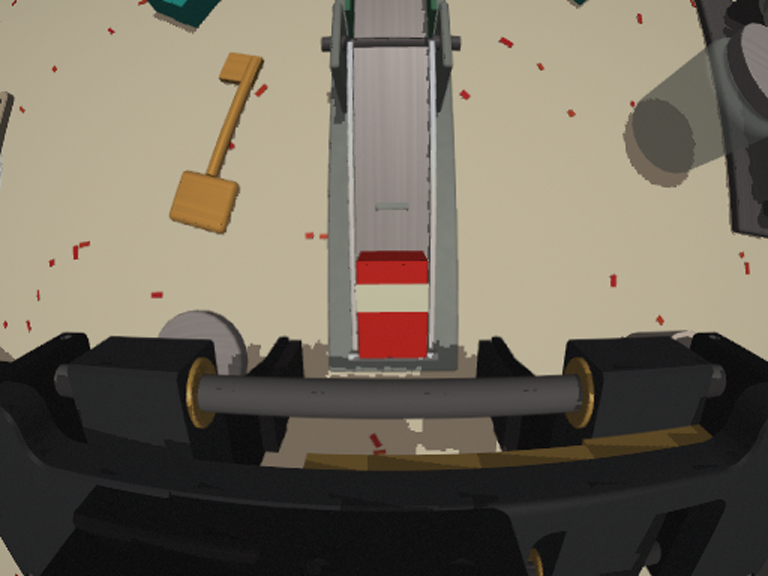

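Call:
drive_tool:
  plan:
    - {"rx":0,"ry":0,"rz":0,"x":-0.0018,"y":0.001,"z":0.05,"fingers":0.8}
    - {"rx":0,"ry":0,"rz":0,"x":-0.0018,"y":0.001,"z":0.075,"fingers":0.8}
    - {"rx":0,"ry":0,"rz":0,"x":-0.0018,"y":0.001,"z":0.099,"fingers":0.8}
    - {"rx":0,"ry":0,"rz":0,"x":-0.0018,"y":0.001,"z":0.099,"fingers":0.8}
    - {"rx":0,"ry":0,"rz":0,"x":-0.0018,"y":0.001,"z":0.099,"fingers":0.2}
    - {"rx":0,"ry":0,"rz":0,"x":-0.0018,"y":0.001,"z":0.099,"fingers":0.2}
    - {"rx":0,"ry":0,"rz":0,"x":-0.0018,"y":0.001,"z":0.099,"fingers":0.2}
    - {"rx":0,"ry":0,"rz":0,"x":-0.0018,"y":0.001,"z":0.099,"fingers":0.2}
    - {"rx":0,"ry":0,"rz":0,"x":-0.0018,"y":0.001,"z":0.099,"fingers":0.2}
    - {"rx":0,"ry":0,"rz":0,"x":-0.0018,"y":0.001,"z":0.08,"fingers":0.2}
    - {"rx":0,"ry":0,"rz":0,"x":-0.0018,"y":0.001,"z":0.04,"fingers":0.2}
    - {"rx":0,"ry":0,"rz":0,"x":-0.0018,"y":0.001,"z":0,"fingers":0.2}
  squeeze: 25

```text
time: 41.32
ee_pos: [0.5263, -0.1034, 0.2035]
eef_rot: [0.666, 0.734, 0.087, -0.098]
ft_force: [1.0, -0.3, -1.2]
width: 0.04
```

```bash
python3 - <<'E'
from h import *
s,M=st()
c=viewer.camera("scene");show(c,"s30.png",(60,100,340,270),2.7);caddies(cloud(c),c["color"])
c=viewer.camera("top");show(c,"t30.png");caddies(cloud(c),c["color"])
rel(((.50,-.45,.23),yawq(-6)))
E
```

```text
t 41.33 p [ 0.5263 -0.1034  0.2035] yawx 95.57 z [-0.029  0.259 -0.965] w 0.04 F [ 1.  -0.3 -1.2] j7 0.36
caddy px [155. 169.] 122 [ 499.1 -452.    42.4   65.4   82.9] mean [ 0.4985 -0.4525  0.0055] cup [ 0.5767 -0.4568  0.0561] 155 yaw -3.14 dist 0.0782
caddy px [394. 218.] 391 [ 504.4 -450.    54.9   71.2   81.9] mean [ 0.5038 -0.4494  0.0048] cup [ 0.5755 -0.4575  0.0554] 236 yaw -6.43 dist 0.0722
xyz [-0.3233 -0.0613 -0.1105] r [-0.0363 -0.0304  0.2803]
```

View pics/s30.png

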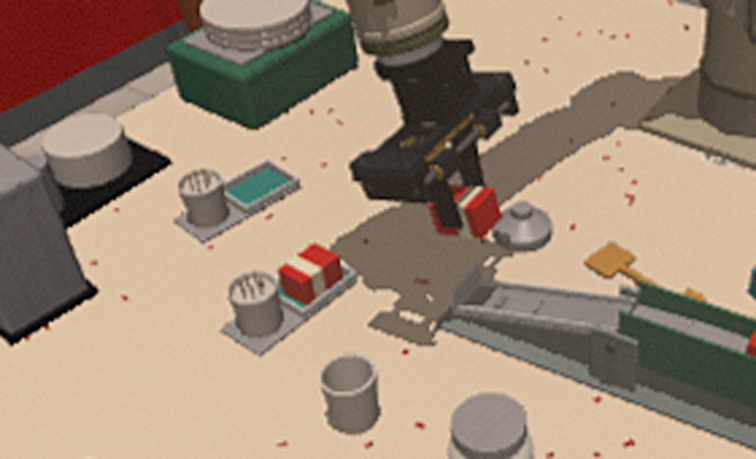

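View pics/t30.png

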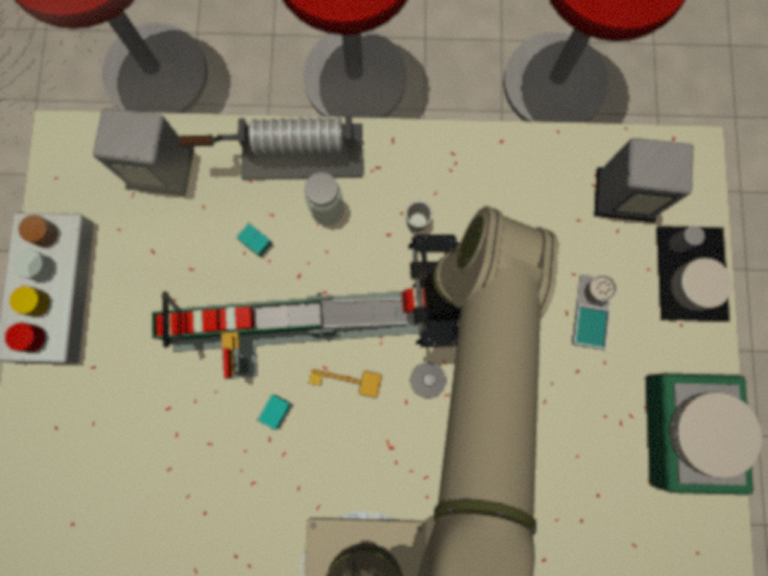

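Box held; now to the second caddy.

Call:
drive_tool:
  plan:
    - {"rx":-0.0363,"ry":-0.0304,"rz":0.28,"x":-0.323,"y":-0.061,"z":-0.11,"fingers":0.2}
    - {"rx":-0.0363,"ry":-0.0304,"rz":0.28,"x":-0.323,"y":-0.061,"z":-0.11,"fingers":0.2}
    - {"rx":-0.0363,"ry":-0.0304,"rz":0.28,"x":-0.323,"y":-0.061,"z":-0.11,"fingers":0.2}
    - {"rx":-0.0363,"ry":-0.0304,"rz":0.28,"x":-0.323,"y":-0.061,"z":-0.11,"fingers":0.2}
    - {"rx":-0.0363,"ry":-0.0304,"rz":0.28,"x":-0.323,"y":-0.061,"z":-0.11,"fingers":0.2}
    - {"rx":-0.0363,"ry":-0.0304,"rz":0.28,"x":-0.323,"y":-0.061,"z":-0.11,"fingers":0.2}
    - {"rx":-0.0363,"ry":-0.0304,"rz":0.28,"x":-0.323,"y":-0.061,"z":-0.11,"fingers":0.2}
    - {"rx":-0.0363,"ry":-0.0304,"rz":0.28,"x":-0.323,"y":-0.061,"z":-0.11,"fingers":0.2}
    - {"rx":-0.0363,"ry":-0.0304,"rz":0.28,"x":-0.323,"y":-0.061,"z":-0.11,"fingers":0.2}
    - {"rx":-0.0363,"ry":-0.0304,"rz":0.28,"x":-0.323,"y":-0.061,"z":-0.11,"fingers":0.2}
    - {"rx":-0.0363,"ry":-0.0304,"rz":0.28,"x":-0.323,"y":-0.061,"z":-0.11,"fingers":0.2}
    - {"rx":-0.0363,"ry":-0.0304,"rz":0.28,"x":-0.323,"y":-0.061,"z":-0.11,"fingers":0.2}

```text
time: 42.92
ee_pos: [0.4991, -0.4479, 0.2245]
eef_rot: [0.999, -0.05, -0.003, -0.001]
ft_force: [0.1, -0.9, -0.8]
width: 0.0401
```

```bash
cat > pk.py <<'E'
from h import *
s,M=st()
c=viewer.camera("wrist");show(c,"w31.png")
P=wcloud(c);hsv=cv2.cvtColor(c["color"],cv2.COLOR_RGB2HSV);H,S=hsv[...,0],hsv[...,1]
t=(H>80)&(H<97)&(S>100)&(abs(P[...,2]-.005)<.006)
rows=[];
L=[];Rr=[]
for v in range(140,192,2):
    u=np.where(t[v])[0]
    u=u[(u>200)&(u<330)]
    if len(u)>30: L.append(P[v,u[0]]);Rr.append(P[v,u[-1]])
L=np.array(L);Rr=np.array(Rr)
for E in(L,Rr):
    p=np.polyfit(E[:,0],E[:,1],1);print("edge yaw",np.degrees(np.arctan(p[0])),"y at .50",np.polyval(p,.5),"x",E[:,0].min(),E[:,0].max())
caddies(P,c["color"])
E
python3 pk.py
```

```text
t 42.92 p [ 0.4991 -0.4479  0.2245] yawx -5.68 z [-0.006  0.003 -1.   ] w 0.0401 F [ 0.1 -0.9 -0.8] j7 -0.95
edge yaw -8.877005284299308 y at .50 -0.4167868325072942 x 0.4987053816933258 0.5397169213875906
edge yaw -8.368151447165987 y at .50 -0.475749063630803 x 0.49294644838118706 0.5339793608786878
caddy px [ 94. 111.] 424 [ 603.1 -257.4   53.9   72.3   88. ] mean [ 0.625  -0.2676  0.0051] cup [ 0.6778 -0.2645  0.0556] 1449 yaw 3.3 dist 0.0529
caddy px [258. 169.] 2238 [ 516.2 -448.7   59.5   45.    82.8] mean [ 0.5167 -0.4484  0.0051] cup [ 0.5761 -0.457   0.0549] 2944 yaw -8.29 dist 0.0601
```

View pics/w31.png

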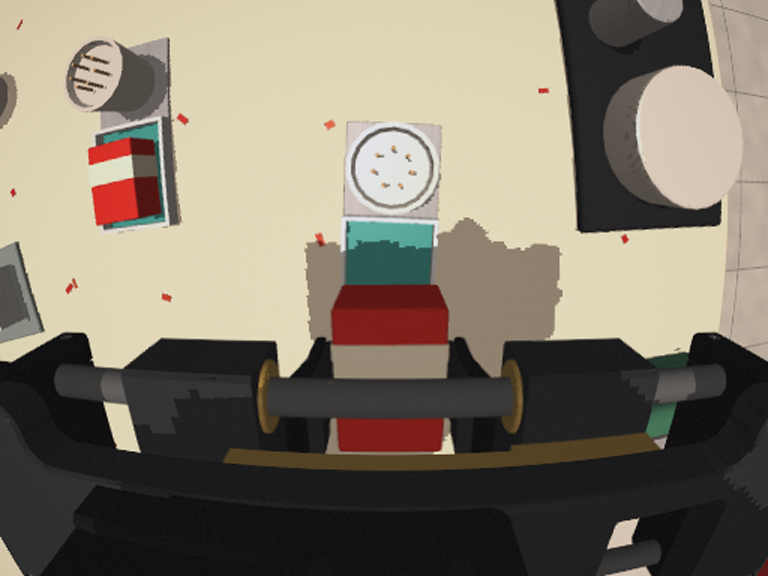

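```bash
python3 - <<'E'
from h import *
rel(((.4985,-.4465,.13),yawq(-7.5)),((.4985,-.4465,.0935),yawq(-7.5)))
E
```

```text
xyz [-0.0001 -0.0014  0.0946] r [-0.0003  0.001   0.005 ]
xyz [ 0.0002 -0.0013  0.1311] r [-0.0003  0.001   0.005 ]
```

Call:
drive_tool:
  plan:
    - {"rx":0,"ry":0.001,"rz":0.005,"x":0,"y":-0.0014,"z":0.05,"fingers":0.2}
    - {"rx":0,"ry":0.001,"rz":0.005,"x":0,"y":-0.0014,"z":0.09,"fingers":0.2}
    - {"rx":0,"ry":0.001,"rz":0.005,"x":0,"y":-0.0014,"z":0.11,"fingers":0.2}
    - {"rx":0,"ry":0.001,"rz":0.005,"x":0,"y":-0.0014,"z":0.122,"fingers":0.2}
    - {"rx":0,"ry":0.001,"rz":0.005,"x":0,"y":-0.0014,"z":0.13,"fingers":0.2}
    - {"rx":0,"ry":0.001,"rz":0.005,"x":0,"y":-0.0014,"z":0.13,"fingers":0.2}

```text
time: 43.72
ee_pos: [0.4989, -0.4465, 0.0954]
eef_rot: [0.998, -0.066, 0.001, -0.001]
ft_force: [0.7, 0.3, -0.6]
width: 0.0395
```

```bash
python3 - <<'E'
from h import *
s,M=st()
c=viewer.camera("wrist");show(c,"w32.png");P=wcloud(c)
for u in(245,260,275):
    print([ (v,np.round(P[v,u],4).tolist()) for v in range(178,214,4)])
E
```

```text
t 43.73 p [ 0.4989 -0.4465  0.0954] yawx -7.6 z [ 0.001  0.001 -1.   ] w 0.0395 F [ 0.7  0.3 -0.6] j7 -0.97
[(178, [0.5348, -0.4424, 0.0061]), (182, [0.532, -0.4419, 0.0048]), (186, [0.5295, -0.4415, 0.0053]), (190, [0.5287, -0.4418, 0.0129]), (194, [0.5287, -0.4423, 0.0232]), (198, [0.5286, -0.4427, 0.0317]), (202, [0.5288, -0.4432, 0.0405]), (206, [0.5284, -0.4434, 0.0466]), (210, [0.5264, -0.4431, 0.0467])]
[(178, [0.5335, -0.4517, 0.0059]), (182, [0.5307, -0.4513, 0.0049]), (186, [0.5279, -0.4509, 0.0037]), (190, [0.5278, -0.4509, 0.0143]), (194, [0.5276, -0.4509, 0.0232]), (198, [0.5274, -0.4508, 0.0314]), (202, [0.5273, -0.4508, 0.0389]), (206, [0.5275, -0.4509, 0.0469]), (210, [0.5256, -0.4506, 0.0475])]
[(178, [0.5321, -0.461, 0.005]), (182, [0.5294, -0.4607, 0.0048]), (186, [0.527, -0.4604, 0.0055]), (190, [0.5264, -0.4599, 0.0135]), (194, [0.5265, -0.4594, 0.0235]), (198, [0.5264, -0.459, 0.0317]), (202, [0.5261, -0.4586, 0.0385]), (206, [0.5264, -0.4583, 0.0464]), (210, [0.5243, -0.458, 0.0464])]
```

View pics/w32.png

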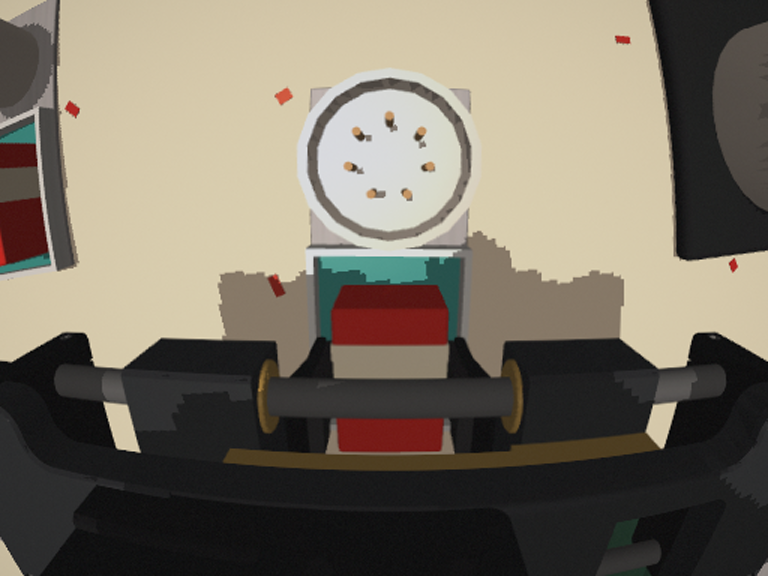

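Call:
drive_tool:
  plan:
    - {"rx":0,"ry":0,"rz":0,"x":0.001,"y":0,"z":0.003,"fingers":0.2}
    - {"rx":0,"ry":0,"rz":0,"x":0.001,"y":0,"z":0.006,"fingers":0.2}
    - {"rx":0,"ry":0,"rz":0,"x":0.001,"y":0,"z":0.006,"fingers":0.2}
    - {"rx":0,"ry":0,"rz":0,"x":0.001,"y":0,"z":0.006,"fingers":0.6}
    - {"rx":0,"ry":0,"rz":0,"x":0.001,"y":0,"z":0.006,"fingers":0.6}
    - {"rx":0,"ry":0,"rz":0,"x":0.001,"y":0,"z":0.006,"fingers":0.6}
    - {"rx":0,"ry":0,"rz":0,"x":0.001,"y":0,"z":-0.03,"fingers":0.6}
    - {"rx":0,"ry":0,"rz":0,"x":0.001,"y":0,"z":-0.08,"fingers":0.6}
    - {"rx":0,"ry":0,"rz":0,"x":-0.03,"y":0,"z":-0.15,"fingers":0.8}
    - {"rx":0,"ry":0,"rz":0,"x":-0.06,"y":0,"z":-0.2,"fingers":0.8}
    - {"rx":0,"ry":0,"rz":0,"x":-0.1,"y":0,"z":-0.2,"fingers":0.8}
    - {"rx":0,"ry":0,"rz":0,"x":-0.1,"y":0,"z":-0.2,"fingers":0.8}

```text
time: 45.28
ee_pos: [0.3964, -0.4346, 0.2969]
eef_rot: [0.998, -0.068, 0.001, 0.0]
ft_force: [0.3, -0.8, -0.8]
width: 0.0691
```

```bash
python3 - <<'E'
from h import *
s,M=st()
c=viewer.camera("wrist");show(c,"w33.png")
c=viewer.camera("scene");show(c,"s33.png")
c=viewer.camera("top");show(c,"t33.png")
E
```

```text
t 45.27 p [ 0.3964 -0.4346  0.2969] yawx -7.84 z [ 0.002 -0.001 -1.   ] w 0.0691 F [ 0.3 -0.8 -0.8] j7 -0.91
```

View pics/w33.png

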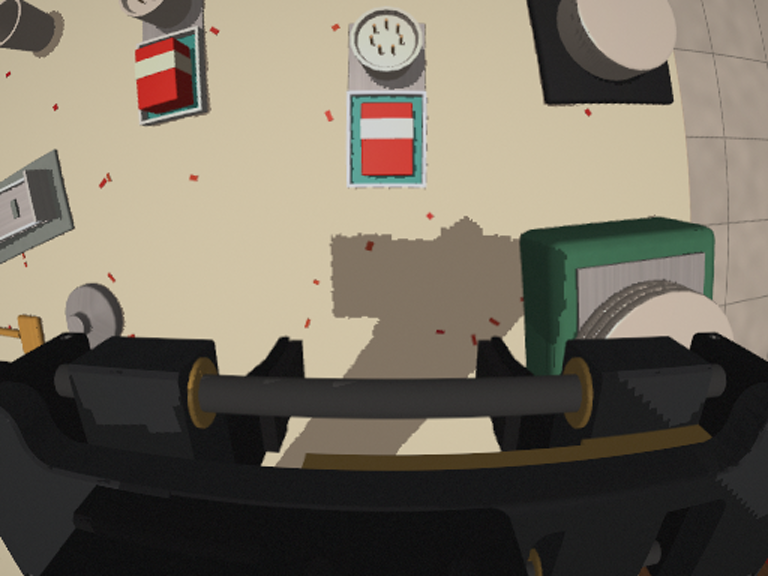

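View pics/s33.png

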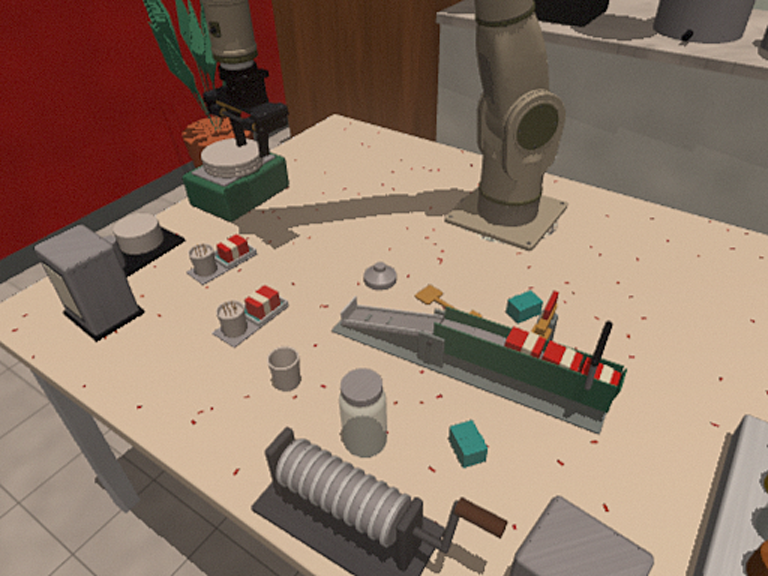

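View pics/t33.png

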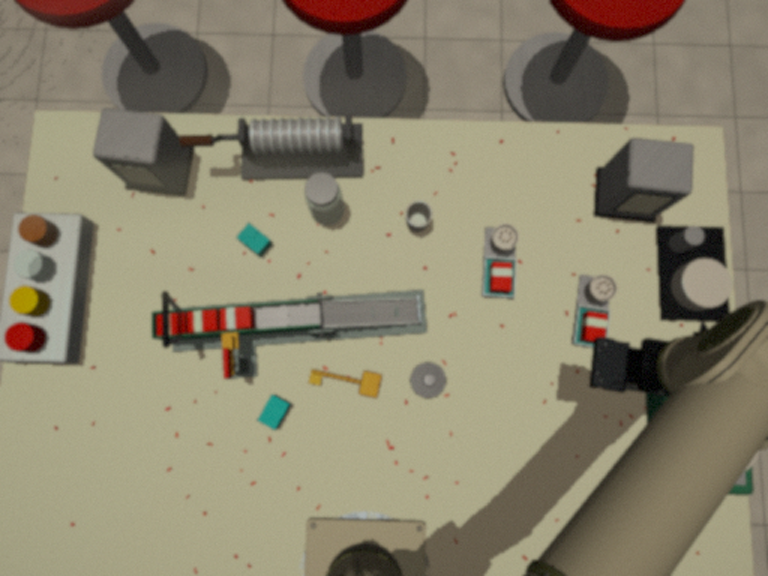

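```bash
python3 - <<'E'
from h import *
c=viewer.camera("top");P=cloud(c)
hsv=cv2.cvtColor(c["color"],cv2.COLOR_RGB2HSV);H,S,V=[hsv[...,i] for i in range(3)]
red=((H<8)|(H>172))&(S>130)
for n,o in(("A",(.599,-.26)),("B",(.5,-.447)),("fin",(.405,.26))):
    m=red&(np.hypot(P[...,0]-o[0],P[...,1]-o[1])<.045)&(P[...,2]>.03);print(n,m.sum(),rect(P[m]),np.round(np.median(P[m],0),4))
E
```

```text
A 164 [ 597.1 -259.    38.1   58.1   88.2] [ 0.5852 -0.2585  0.0405]
B 162 [ 499.5 -446.    40.    58.2   81.2] [ 0.4921 -0.4412  0.0406]
fin 76 [404.  258.6  49.1   9.2   4.7] [0.4039 0.2581 0.1358]
```

Both boxes are seated (tops at 40 mm = 4 + 36), and the fin is back across at about 5°.

```bash
python3 -c "
from bench import workorder
print(workorder.close_job())"
```

```text
the job is handed in; nothing more can be done
None
```

The job is done and handed in at about 45 s of the 200 s allowed. There were two caddies on the counter, so I let out exactly two boxes.

- **Bin and turnbutton:** I turned the turnbutton off the bin and raised the bar in small steps. Box1 slid out at about 0.31 rad and box2 at about 0.37 rad. I then lowered the bin to rest and turned the turnbutton back over its brass tab before moving any box.
- **Boxes:** box2 went into the caddy at about (0.60, -0.26) m and box1 into the one at about (0.50, -0.45) m.

**Last checks (top camera):**
- Both boxes sit flat in their pockets, with tops at about 40 mm, which is the pocket floor plus the box height.
- Three boxes are still in the bin and the lane is empty.
- The fin reads about 4.7°, in line with the stand's roughly 5.6° turn within measuring error.
- The look-alikes and bystanders look unmoved, judged by eye.

No check failed. The yaw of the second caddy read between about -3° and -9° depending on the camera. I used -7.5°, and the box fits inside the pocket walls. I saw no sign of the caddy being knocked or the grip slackening.

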